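Refit the relay and hold the dust extractor's sprung hatch below its balance point

ROBOT

A 6-joint arm with a two-finger parallel gripper is mounted at the origin on the work surface. World frame = base frame: x ahead of the robot, y to its left, z up, the work surface at z = 0. Lengths are in m, angles in rad, forces in N, time in s.
With the tool pointing down it reaches from about 0.35 to 0.975 m from the base axis. Payload 4.9 kg.
Tool frame: the origin (TCP) lies on the centre line of the jaws, within the pads' length; the fingertips stand 8 mm ahead of it and the grasp point (between the pads) lies 11 mm behind it; z points along the fingers, y is the direction in which the jaws open and shut (so a half turn about z gives the same grasp; the last joint's range is limited). The gripper opens to 85 mm and grips with 20 to 120 N. Pads are 22 mm wide; open, the fingers measure 114 mm over their backs; the gripper's body (76 mm by 85 mm) begins 54 mm behind the grasp point. The pads swing forward as they close: fully open they stand 13 mm farther back than shut.
Start: joints at [1.1, 0.053, 1.613, -0, 1.476, -0.119], TCP at [0.215, 0.587, 0.239] pointing down, gripper open.
Joint ranges: [-3.01, 3.01], [-1.01, 2.22], [0.06, 2.58], [-1.02, 4.17], [0.09, 2.62], [-3.14, 3.14]. Speed limits (rad/s): [2.57, 2.57, 3.14, 3.14, 3.14, 3.14].

INTERFACE

Orientations are given as a unit quaternion [w, x, y, z].
In Python, from plant import manip gives the robot as it stands.
- The arm moves only by the tool step_arm, never from a script. Its argument "deltas" is a list of rows, each a list of 7 numbers: the shift along the tool's x, y, z in m, then the turn, a rotation vector about the tool's x, y, z in rad, then the gripper command: -1 is fully open, 1 is shut, values between are in proportion. In form: [[dx, dy, dz, ax, ay, az, hand], ...]. A call has 1 to 20 rows; each row is the pose to reach, as a shift and turn from the pose commanded when the call began, along the tool's axes at that moment; what a row does not reach only later rows make up. A row lasts 1/10 s, in which the tool goes at most 50 mm and 8.59 degrees, less where a joint would pass 70% of its speed; a pose out of reach is approached as far as the arm can. A call with a gripper value outside its range is refused whole. The fingers move at their own pace and stop on an object; the grip force is fixed at half the most. Time passes only in rows, so rows that repeat a pose let the fingers close. It gives the time, the measured TCP pose, the force and the opening at its end, in the units of the state.
- manip.state(): the state, without advancing time (a new reading comes with each control period).
- manip.grab_frame(name): name is "scene" or "top" or "wrist"; returns the picture (400x640x3 uint8, red, green, blue); there is no depth.
- manip.get_calibration(name): a dict with "fov_y" (degrees; the focal length in pixels is half the picture's height over the tangent of half this angle, whatever the lens; pixels are square), "cx", "cy" (the principal point, pixels), "dist_coeffs" ([k1, k2, p1, p2, k3] as OpenCV has them; the pictures are not rectified), "R" (3x3) and "t" (3): a world point X has camera coordinates R X + t. Camera axes: x right, y down, z forward; pixel columns grow to the right and rows downward; lengths in m; the calibration is good to about 2 mm. A picture is of the moment at which its call begins: read the wrist's pose just before it. get_calibration takes no time and is no camera call; for the wrist camera it gives the pose at the moment of the call.
- manip.job_done(): hands the job in, once; it reports no verdict.
The state is a dict: "time": time; "joint_pos": joint angles; "joint_vel": joint speeds; "joint_efforts": joint torques, N m; "tool_pos": TCP position; "tool_rot": TCP orientation; "contact_force": force on the tool from outside, world axes, zero at the start; "ft_torque": the same for the moment, N m; "gripper_width": opening from 0.0 (shut) to 1.0 (fully open).
Only numpy, scipy, OpenCV 4.12 (cv2) and the standard library are available. Lean on these libraries where they do the work, as an engineer would, in place of code of your own. Each camera call takes 0.05 s, during which the arm holds its last target.

TASK

I am setting the filter-hatch switch on the sander's dust extractor: push the loose plug-in relay fully home, upright, into the one empty socket of the relay row and let go of it. Then take the sprung filter hatch by its bar handle, lift it clearly past its balance point so the springs take it, ease it back without letting it drop, and hold it still by the handle just below the balance point (within about ten degrees), where it would fall shut on its own. Finish while still holding it there so I can set the switch, and leave the other things on the bench alone.

Things in the scene. Friction and masses are not known exactly. Their poses are not given: they have to be found in the camera images.
- extractor: bench dust extractor, fixed: grey steel case 320 x 300 mm, 112 mm high; on its left (+y) a low electrics bay, deck 60 mm high (x -100..+120, y +150..+260 mm), with a row along x of three black relay sockets (48 mm apart, y +210) and a white breaker. Origin on the bench under the hatch's middle; x points away from the robot, from handle to hinge, y left, z up. Rear motor 175 mm high.
- hatch (a joint): opening angle of the grey filter hatch, rad: 0 shut, grows upward, stop at 1.30. Hinged along its rear edge (extractor's y). Weighs 1.1 kg, but hinge springs carry most of it: balance point at 0.90 rad (52 degrees); below it the hatch sinks shut, above it the springs raise it to the stop. The handle needs up to 2 N of lift, under 0.5 N close to the balance point.
- hatch_hinge (a point): middle of the hatch's hinge line, 114 mm above the bench, 102 mm behind the extractor's origin; does not move with the hatch
- hatch_handle (a point): bar handle on the hatch's front edge: round steel bar 12 mm thick, 170 mm long along y, on posts 78 mm either side of its middle. Origin mid-bar, 44 mm in front of the hatch's edge and the case; shut, 112 mm above the bench and 148 mm in front of the extractor's origin. Swings 250 mm from the hinge line, turning with the hatch: x to the hinge, y along the bar, z the hatch's upward normal.
- socket: the empty relay socket, fixed on the electrics deck: black block 36 x 52 mm, 22 mm high, with a rectangular hole in its top. Its place in the row of three varies; the other two hold relays like the loose one. Origin at the middle of its underside; axes parallel to the extractor's.
- socket_mouth (a point): centre of the empty socket's hole, level with the socket's top, 82 mm above the bench. Hole 18.5 mm along x, 24.5 mm along y, 15 mm deep, with a 2 mm chamfer; long side along y.
- relay: loose plug-in relay, standing on its foot on the bench left of the extractor: grey cover on a black base, 22 mm along x, 28 mm along y; below it the plug foot, 16 mm along x, 22 mm along y, 12 mm long. Overall 56 mm high, about 70 g. Origin under the middle of the foot, z up. Seated, the shoulder above the foot rests on the socket's top; a half turn fits too.
- relay_foot (a point): middle of the underside of the relay's plug foot
- maple_block: bystander: loose light wood block 120 x 75 x 50 mm, origin under its centre, to the right of the extractor
- sanding_block: bystander: loose cork sanding block 110 x 60 x 34 mm, origin under its centre, on the bench between the robot and the extractor's left half
- screwdriver: bystander: loose screwdriver 170 mm long lying on the bench to the right of the extractor
- jar: bystander: glass jar with steel cap, 60 mm across, 75 mm high, origin under its centre, left behind the relay

How it is judged:
By the outcome, as a careful person would: the job done as asked, in the order asked, and still so for the second after the job is handed in, while the arm keeps its last pose, push and grip.
It also fails if it takes over 53 s, if anything falls off the work surface, if the arm or the gripper's body presses on something with over 40 N, if the wrist force passes 120 N, or if a joint passes its speed limit or range.

## Working session

There is one attempt and no reset: what is moved stays moved. The work goes in short steps, Python scripts to look and compute and a tool call to move; the robot and the scene stay as the last step left them, time stands still between calls to the robot, and variables do not carry over. Pictures are saved under pics/ and viewed, and the job is handed in when it is done.

Besides the shell and the picture viewer there is one more tool, called after "Call:" in YAML: its name, and indented under it one key for each argument. step_arm: Moves the arm, as the interface text tells. Its arguments: {"type":"object","properties":{"deltas":{"type":"array"}},"required":["deltas"]}

```bash
ls; mkdir -p pics; python3 - <<'E'
from plant import manip
import cv2,json
s=manip.state();print(s)
for n in["scene","top","wrist"]:
    c=manip.get_calibration(n);print(n,c)
    cv2.imwrite(f"pics/{n}0.png",cv2.cvtColor(manip.grab_frame(n),cv2.COLOR_RGB2BGR))
E
```

```text
pics
{'time': 0.0, 'joint_pos': array([ 1.10003409e+00,  5.33544055e-02,  1.61431510e+00, -2.19887626e-07,
        1.47597709e+00, -1.18986154e-01]), 'joint_vel': array([0.00046209, 0.00021126, 0.00174744, 0.00084649, 0.00114844,
       0.00027335]), 'joint_efforts': array([ 4.06597937e-04, -3.93671250e+01, -3.70182967e+01, -1.88840193e-05,
        7.09085914e-03, -1.53644470e-05]), 'tool_pos': array([0.21506669, 0.58618247, 0.23805191]), 'tool_rot': array([-2.98352593e-04,  1.74982443e-01,  9.84571018e-01, -9.82675879e-04]), 'contact_force': array([ 0.47700364, -0.36318482,  0.25082898]), 'ft_torque': array([ 0.01294271, -0.01739829, -0.02884288]), 'gripper_width': 1.001032888084581}
scene {'fov_y': 55.24677312134786, 'cx': 316.17315562886887, 'cy': 202.4061920294378, 'dist_coeffs': array([0.03045014, 0.        , 0.        , 0.        , 0.        ]), 'R': array([[-0.71197022,  0.70210878,  0.01190256],
       [ 0.58837048,  0.6057152 , -0.5356578 ],
       [-0.3832996 , -0.37436928, -0.84435126]]), 't': array([ 0.40775767, -0.29007424,  1.20230751])}
top {'fov_y': 46.1385252627964, 'cx': 320.16101893952646, 'cy': 207.09920824668757, 'dist_coeffs': array([-0.01993279,  0.        ,  0.        ,  0.        ,  0.        ]), 'R': array([[-1.97394404e-02, -9.99804222e-01, -1.36821585e-03],
       [-9.95741400e-01,  1.97824491e-02, -9.00428715e-02],
       [ 9.00523098e-02, -4.15006730e-04, -9.95936950e-01]]), 't': array([0.02797117, 0.55991313, 1.10540358])}
wrist {'fov_y': 60.04927541735669, 'cx': 320.4812671465884, 'cy': 199.79246573575702, 'dist_coeffs': array([0.02521117, 0.        , 0.        , 0.        , 0.        ]), 'R': array([[ 0.34366321,  0.93909086, -0.00198813],
       [ 0.8919041 , -0.32573094,  0.313698  ],
       [ 0.29394333, -0.10957969, -0.94952073]]), 't': array([-0.62285679, -0.04135845,  0.37982593])}
```

View pics/scene0.png

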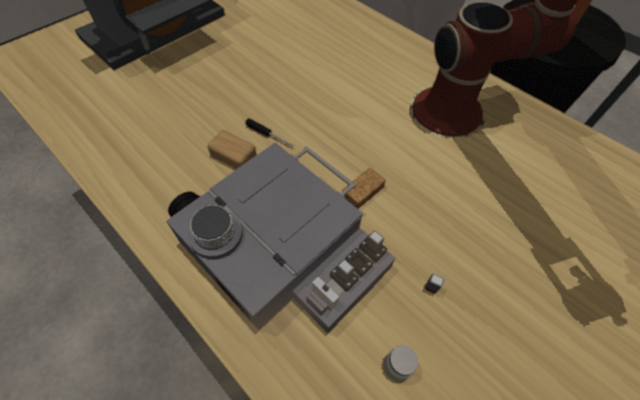

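View pics/top0.png

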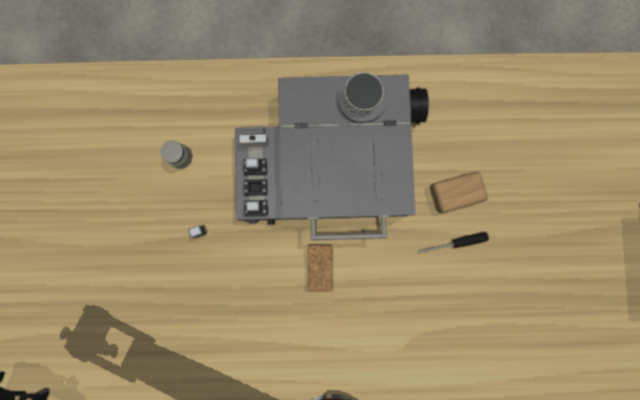

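View pics/wrist0.png

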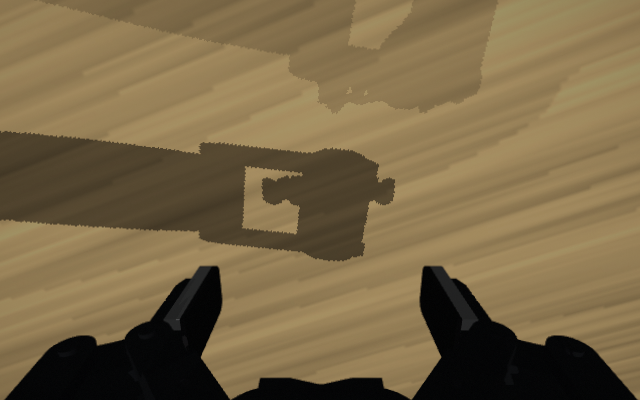

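The top view shows the loose relay near (197,231) and the empty socket, in the middle of the three, near (255,187). The handle bar spans about (312..386, 237), and the sanding block is at (320,267). I'll zoom in to measure these.

```bash
cat > h.py <<'E'
import numpy as np,cv2
from scipy.spatial.transform import Rotation as Ro
def K(c):
    f=200/np.tan(np.radians(c['fov_y']/2));return np.array([[f,0,c['cx']],[0,f,c['cy']],[0,0,1.]])
def ray(c,uv):
    p=cv2.undistortPoints(np.array([[uv]],float),K(c),np.array(c['dist_coeffs']))[0,0]
    R=np.array(c['R']);t=np.array(c['t']);return -R.T@t, R.T@np.array([p[0],p[1],1])
def onz(c,uv,z):
    o,d=ray(c,uv);return o+d*(z-o[2])/d[2]
def proj(c,X):
    return cv2.projectPoints(np.array(X,float).reshape(-1,1,3),cv2.Rodrigues(np.array(c['R']))[0],np.array(c['t']),K(c),np.array(c['dist_coeffs']))[0].reshape(-1,2)
def Rt(q): return Ro.from_quat([q[1],q[2],q[3],q[0]])
def crop(src,dst,x0,y0,x1,y1,s):
    im=cv2.imread(src)[y0:y1,x0:x1];cv2.imwrite(dst,cv2.resize(im,None,fx=s,fy=s,interpolation=cv2.INTER_CUBIC))
E
python3 - <<'E'
from h import *
crop("pics/top0.png","pics/t1.png",180,120,280,245,4.8)
crop("pics/top0.png","pics/t2.png",270,120,430,245,4.8)
crop("pics/scene0.png","pics/s1.png",290,220,450,330,5)
E
```

```text
(no output)
```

View pics/t1.png

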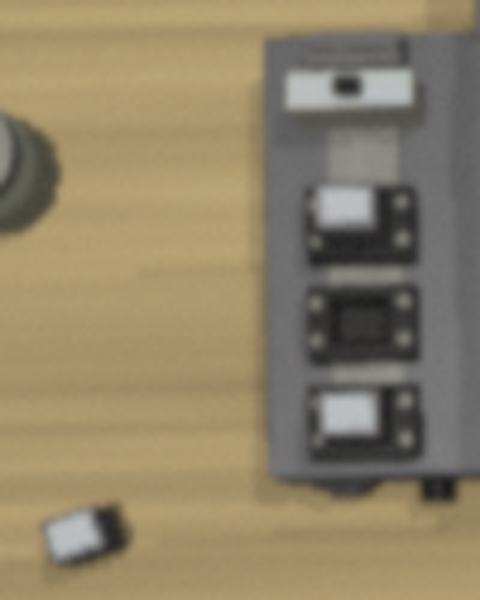

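View pics/t2.png

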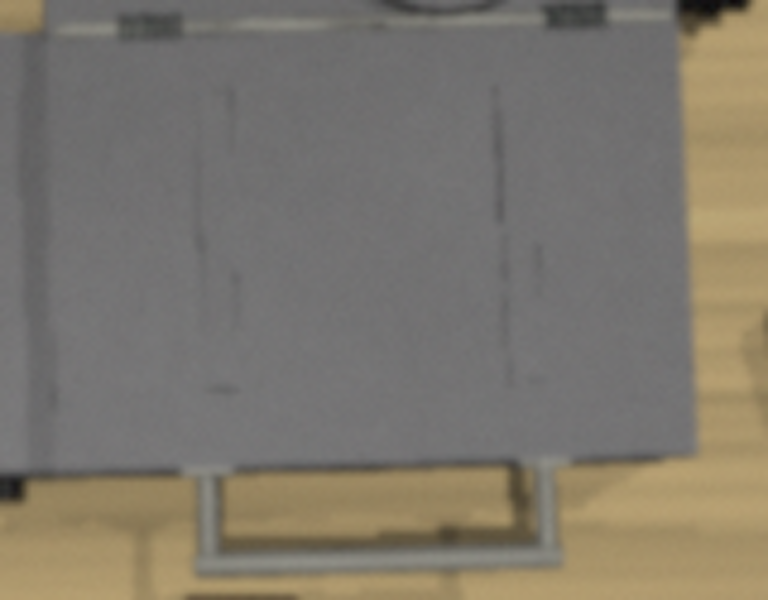

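View pics/s1.png

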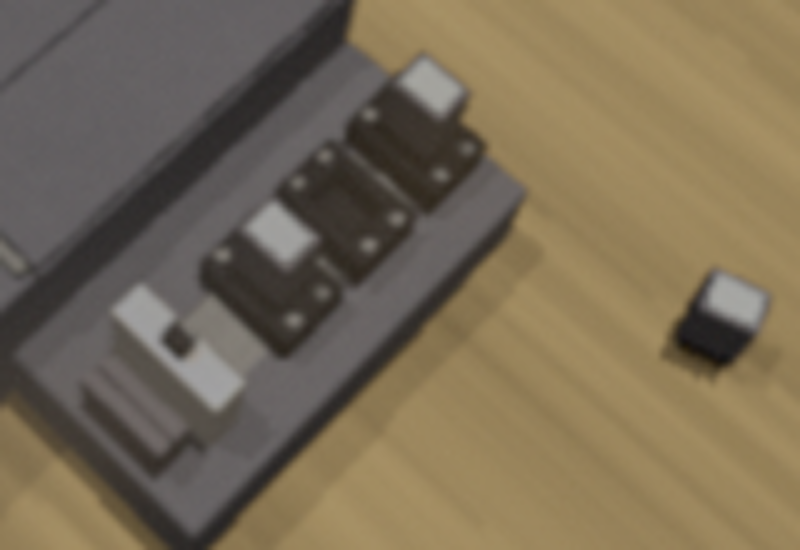

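```bash
python3 - <<'E'
from h import *
from plant import manip
c=manip.get_calibration("top"); cs=manip.get_calibration("scene")
T1=lambda u,v:((u+.5)/4.8-.5+180,(v+.5)/4.8-.5+120)
T2=lambda u,v:((u+.5)/4.8-.5+270,(v+.5)/4.8-.5+120)
S1=lambda u,v:((u+.5)/5-.5+290,(v+.5)/5-.5+220)
P=lambda l,cc,f,uv,z:print(l,onz(cc,f(*uv),z).round(4))
for uv in[(308,286),(416,287),(418,362),(308,362)]:P('sock',c,T1,uv,.082)
for uv in[(309,185),(415,187),(420,460),(309,458)]:P('sockrow',c,T1,uv,.082)
for uv in[(197,563),(560,555)]:P('bar',c,T2,uv,.112)
for uv in[(695,455),(682,30)]:P('case',c,T2,uv,.112)
for uv in[(268,40),(270,478)]:P('deck',c,T1,uv,.060)
for uv in[(42,535),(92,508),(106,550),(56,567)]:P('relaytop',c,T1,uv,.056)
for uv in[(720,268),(770,298),(745,335),(700,310)]:P('relaytopS',cs,S1,uv,.056)
for uv in[(335,138),(415,212),(358,285),(278,195)]:P('sockS',cs,S1,uv,.082)
E
```

```text
sock [0.6232 0.1914 0.082 ]
sock [0.6217 0.1396 0.082 ]
sock [0.5855 0.1389 0.082 ]
sock [0.5865 0.1915 0.082 ]
sockrow [0.6723 0.1906 0.082 ]
sockrow [0.6702 0.1396 0.082 ]
sockrow [0.5385 0.1384 0.082 ]
sockrow [0.5405 0.1913 0.082 ]
bar [0.4868 0.0392 0.112 ]
bar [ 0.4872 -0.128   0.112 ]
case [ 0.5321 -0.192   0.112 ]
case [ 0.7327 -0.1936  0.112 ]
deck [0.7498 0.2142 0.06  ]
deck [0.5328 0.2139 0.06  ]
relaytop [0.5075 0.3258 0.056 ]
relaytop [0.5202 0.3015 0.056 ]
relaytop [0.4996 0.2946 0.056 ]
relaytop [0.4918 0.3189 0.056 ]
relaytopS [0.5029 0.2989 0.056 ]
relaytopS [0.4986 0.3225 0.056 ]
relaytopS [0.5204 0.3248 0.056 ]
relaytopS [0.5252 0.3044 0.056 ]
sockS [0.5893 0.1439 0.082 ]
sockS [0.5907 0.1922 0.082 ]
sockS [0.6336 0.1972 0.082 ]
sockS [0.6277 0.145  0.082 ]
```

```bash
cat >> h.py <<'E'
def toolR(jawyaw, pitch=0):
    """jaw axis: y rotated by jawyaw about z; z down"""
    return None
def delta(s,pos,R):
    R0=Rt(s['tool_rot']); d=R0.inv().apply(np.array(pos)-s['tool_pos']); r=(R0.inv()*R).as_rotvec()
    return np.r_[d,r].round(4)
def down(jaw_deg, sx=-1):
    a=np.radians(jaw_deg); y=np.array([-np.sin(a),np.cos(a),0]); z=np.array([0,0,-1.]); x=np.cross(y,z)
    return Ro.from_matrix(np.c_[x,y,z])
E
python3 - <<'E'
from h import *
from plant import manip
s=manip.state()
print(delta(s,[.507,.312,.15],down(27)), s['tool_pos'])
E
```

```text
[-0.3685 -0.1568  0.0885 -0.0014 -0.0009 -0.823 ] [0.2151649  0.58629017 0.23834764]
```

Call:
step_arm:
  deltas:
    - [-0.02,-0.01,0,0,0,-0.06,-1]
    - [-0.06,-0.03,0,0,0,-0.18,-1]
    - [-0.105,-0.045,0.02,0,0,-0.3,-1]
    - [-0.15,-0.064,0.04,0,0,-0.42,-1]
    - [-0.195,-0.083,0.05,0,0,-0.54,-1]
    - [-0.24,-0.1,0.06,0,0,-0.66,-1]
    - [-0.285,-0.12,0.07,0,0,-0.75,-1]
    - [-0.33,-0.14,0.08,0,0,-0.8,-1]
    - [-0.36,-0.153,0.085,0,0,-0.82,-1]
    - [-0.3685,-0.157,0.0885,-0.0014,-0.001,-0.823,-1]
    - [-0.3685,-0.157,0.0885,-0.0014,-0.001,-0.823,-1]
    - [-0.3685,-0.157,0.0885,-0.0014,-0.001,-0.823,-1]

```text
time: 1.35
tool_pos: [0.5065, 0.313, 0.1507]
tool_rot: [0.0, -0.234, 0.972, 0.001]
contact_force: [0.3, 0.4, 0.4]
gripper_width: 0.998
```

```bash
python3 - <<'E'
from h import *
from plant import manip
import pickle
c=manip.get_calibration("wrist");s=manip.state()
cv2.imwrite("pics/w1.png",cv2.cvtColor(manip.grab_frame("wrist"),cv2.COLOR_RGB2BGR))
pickle.dump((c,s),open("w1.pkl","wb"));print(s['tool_pos'],s['joint_vel'].round(3),s['contact_force'])
crop("pics/w1.png","pics/w1c.png",200,160,440,330,3.3)
E
```

```text
[0.50646038 0.31298404 0.15068522] [ 0.019 -0.01  -0.003 -0.001 -0.001 -0.002] [0.31373879 0.41939121 0.44656709]
```

View pics/w1.png

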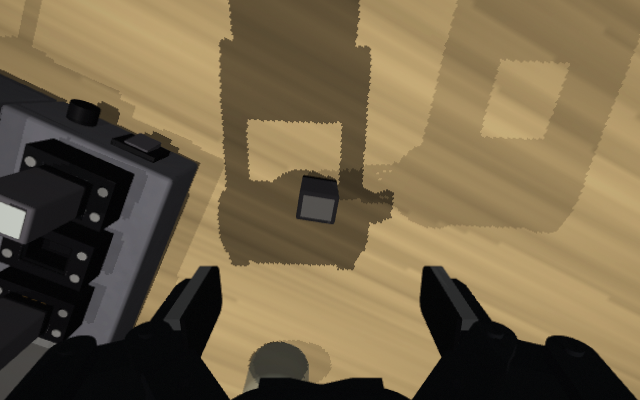

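```bash
python3 - <<'E'
from h import *
crop("pics/w1.png","pics/w1c.png",280,160,360,240,7.5)
E
```

```text
(no output)
```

View pics/w1c.png

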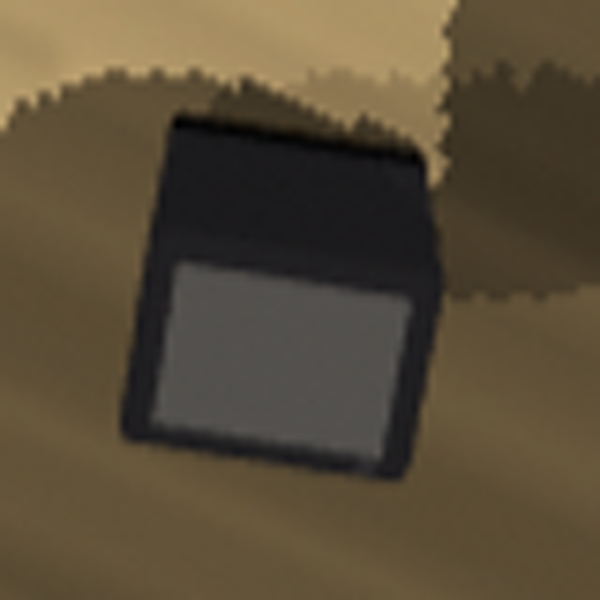

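```bash
python3 - <<'E'
from h import *
import pickle
c,s=pickle.load(open("w1.pkl","rb"))
W=lambda u,v:((u+.5)/7.5-.5+280,(v+.5)/7.5-.5+160)
P=np.array([onz(c,W(*uv),.056) for uv in[(152,252),(440,283),(405,480),(123,440)]]);print(P.round(4),P.mean(0).round(4))
for a,b in[(0,1),(1,2),(3,2),(0,3)]:
    d=P[b]-P[a];print(np.linalg.norm(d).round(4),np.degrees(np.arctan2(d[1],d[0])).round(1))
L=np.array([onz(c,W(*uv),.056) for uv in[(176,262),(412,298),(382,460),(152,424)]]);print(L.round(4),L.mean(0).round(4))
for a,b in[(0,1),(1,2),(3,2),(0,3)]:
    d=L[b]-L[a];print(np.linalg.norm(d).round(4),np.degrees(np.arctan2(d[1],d[0])).round(1))
B=np.array([onz(c,W(*uv),.012) for uv in[(172,117),(422,152)]]);print(B)
d=B[1]-B[0];print(np.linalg.norm(d),np.degrees(np.arctan2(d[1],d[0])))
# jaw direction
print(Rt(s['tool_rot']).as_matrix().round(3))
print(delta(s,[.5,.3,.1],down(27)))
E
```

```text
[[0.504  0.2948 0.056 ]
 [0.4945 0.3199 0.056 ]
 [0.5134 0.3262 0.056 ]
 [0.5219 0.3005 0.056 ]] [0.5085 0.3104 0.056 ]
0.0268 110.6
0.0199 18.4
0.027 108.4
0.0189 17.6
[[0.5038 0.2972 0.056 ]
 [0.497  0.3183 0.056 ]
 [0.5126 0.3233 0.056 ]
 [0.5192 0.3023 0.056 ]] [0.5082 0.3103 0.056 ]
0.0221 107.9
0.0164 17.8
0.022 107.5
0.0162 18.1
[[0.50261498 0.29389245 0.012     ]
 [0.49377884 0.31980639 0.012     ]]
0.027379003062836697 108.82837794864102
[[-0.891 -0.454  0.   ]
 [-0.454  0.891  0.002]
 [-0.001  0.002 -1.   ]]
[ 0.0117 -0.0087  0.0507  0.0015  0.0009  0.0002]
```

```bash
python3 - <<'E'
from h import *
from plant import manip
s=manip.state()
print(delta(s,[.508,.310,.031],down(18)))
E
```

```text
[ 0.0002 -0.0039  0.12    0.0015  0.0013  0.1582]
```

Call:
step_arm:
  deltas:
    - [0,-0.002,0.0,0.001,0.001,0.08,-1]
    - [0,-0.004,0.02,0.0015,0.0013,0.158,-1]
    - [0,-0.004,0.055,0.0015,0.0013,0.158,-0.6]
    - [0,-0.004,0.085,0.0015,0.0013,0.158,-0.3]
    - [0,-0.004,0.105,0.0015,0.0013,0.158,-0.1]
    - [0,-0.004,0.115,0.0015,0.0013,0.158,0]
    - [0,-0.004,0.12,0.0015,0.0013,0.158,0]
    - [0,-0.004,0.12,0.0015,0.0013,0.158,0]
    - [0,-0.004,0.12,0.0015,0.0013,0.158,0.1]

```text
time: 2.3
tool_pos: [0.5099, 0.3097, 0.0323]
tool_rot: [0.001, -0.156, 0.988, 0.0]
contact_force: [-1.2, 0.8, 0.3]
gripper_width: 0.452
```

```bash
python3 - <<'E'
from h import *
from plant import manip
s=manip.state();print(delta(s,[.508,.310,.031],down(18)),s['tool_pos'])
cv2.imwrite("pics/w2.png",cv2.cvtColor(manip.grab_frame("wrist"),cv2.COLOR_RGB2BGR))
E
```

```text
[ 0.0017  0.0009  0.0013 -0.0002  0.0026 -0.0005] [0.5099323  0.30969815 0.03233148]
```

View pics/w2.png

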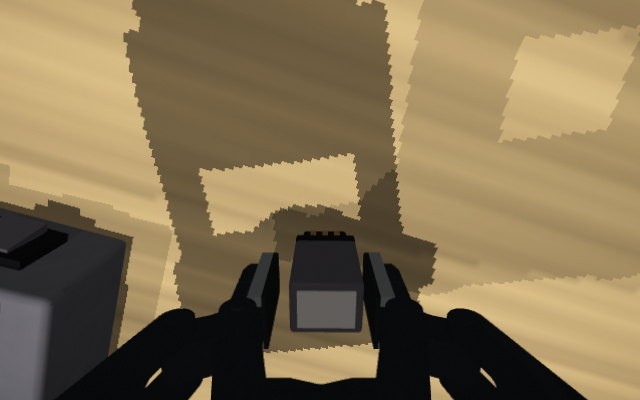

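The relay stands squarely between the pads: its top face is at (290–362, 283–331), with the pads near columns 262 and 385. I'll close the gripper on it.

Call:
step_arm:
  deltas:
    - [0.001,0.0,0.001,0,0.002,0,0.3]
    - [0.001,0.0,0.001,0,0.002,0,0.5]
    - [0.001,0.0,0.001,0,0.002,0,0.8]
    - [0.001,0.0,0.001,0,0.002,0,1]
    - [0.001,0.0,0.001,0,0.002,0,1]
    - [0.001,0.0,0.001,0,0.002,0,1]
    - [0.001,0.0,0.001,0,0.002,0,1]

```text
time: 3.05
tool_pos: [0.5091, 0.3091, 0.0311]
tool_rot: [0.0, -0.156, 0.988, -0.0]
contact_force: [-0.4, 0.1, 6.2]
gripper_width: 0.322
```

```bash
python3 - <<'E'
from h import *
from plant import manip
s=manip.state();print(s['tool_pos'],s['contact_force'])
print(delta(s,[.508,.310,.18],down(0)))
cv2.imwrite("pics/w3.png",cv2.cvtColor(manip.grab_frame("wrist"),cv2.COLOR_RGB2BGR))
E
```

```text
[0.50909512 0.30907687 0.03112119] [-0.4427985   0.0697625   6.21511493]
[ 7.000e-04  1.200e-03 -1.489e-01 -1.000e-04  2.000e-04  3.131e-01]
```

View pics/w3.png

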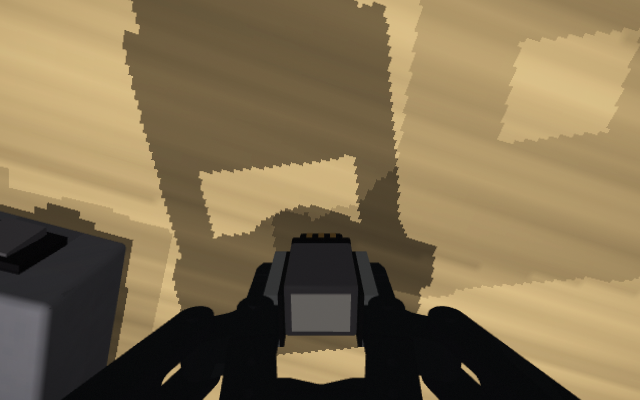

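Call:
step_arm:
  deltas:
    - [0,0,-0.005,0,0,0,1]
    - [0,0,-0.02,0,0,0,1]
    - [0.0,0.0,-0.05,0,0,0.1,1]
    - [0.0,0.0,-0.09,0,0,0.2,1]
    - [0.0,0.0,-0.12,0,0,0.28,1]
    - [0.0,0.0,-0.145,0,0,0.313,1]
    - [0.0,0.0,-0.149,0,0,0.313,1]
    - [0.0,0.0,-0.149,0,0,0.313,1]
    - [0.0,0.0,-0.149,0,0,0.313,1]
    - [0.0,0.0,-0.149,0,0,0.313,1]

```text
time: 4.1
tool_pos: [0.5072, 0.3082, 0.1763]
tool_rot: [-0.003, -0.0, 1.0, -0.001]
contact_force: [0.6, 0.1, -1.1]
gripper_width: 0.318
```

```bash
python3 - <<'E'
from h import *
from plant import manip
import pickle
c=manip.get_calibration("wrist");s=manip.state();print(s['tool_pos'],s['contact_force'],s['gripper_width'])
pickle.dump((c,s),open("w4.pkl","wb"))
cv2.imwrite("pics/w4.png",cv2.cvtColor(manip.grab_frame("wrist"),cv2.COLOR_RGB2BGR))
print(delta(s,[.604,.165,.18],down(0)))
crop("pics/w4.png","pics/w4c.png",260,220,380,350,4.6)
E
```

```text
[0.50721731 0.30823528 0.17633755] [ 0.5901252   0.09865872 -1.0755211 ] 0.3179429477071519
[-0.0967 -0.1433 -0.0038 -0.0027 -0.0054  0.0004]
```

View pics/w4.png

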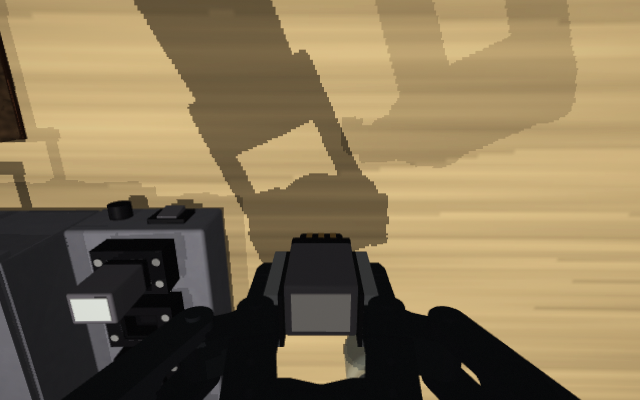

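View pics/w4c.png

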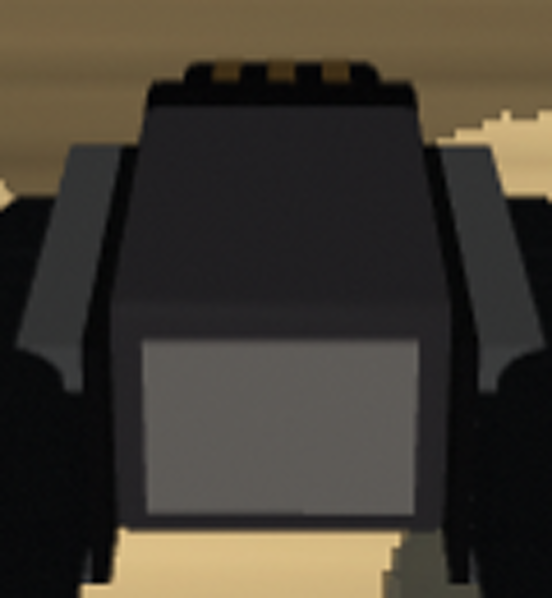

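```bash
python3 - <<'E'
from h import *
import pickle
c,s=pickle.load(open("w4.pkl","rb"))
W=lambda u,v:((u+.5)/4.6-.5+260,(v+.5)/4.6-.5+220)
R=Rt(s['tool_rot'])
for nm,uvs,h in[('label',[(140,340),(418,340),(413,515),(146,515)],.056),('top',[(112,305),(449,305),(441,528),(119,528)],.056),('shoulder',[(150,104),(415,104)],.012),('foot',[(190,65),(375,65)],.0)]:
    z=s['tool_pos'][2]-.0311+h
    P=np.array([onz(c,W(*uv),z) for uv in uvs]); T=R.inv().apply(P-s['tool_pos']);print(nm,T.round(4).tolist(),T.mean(0).round(4))
E
```

```text
label [[0.0087, -0.0122, -0.0248], [0.0087, 0.0098, -0.0249], [-0.0078, 0.0098, -0.025], [-0.0079, -0.0122, -0.0249]] [ 0.0004 -0.0012 -0.0249]
top [[0.0118, -0.0144, -0.0248], [0.0119, 0.0122, -0.0249], [-0.009, 0.0122, -0.025], [-0.0091, -0.0144, -0.0249]] [ 0.0014 -0.0011 -0.0249]
shoulder [[0.0084, -0.0149, 0.0192], [0.0085, 0.0131, 0.0191]] [ 0.0084 -0.0009  0.0191]
foot [[0.0076, -0.0113, 0.0312], [0.0076, 0.0096, 0.0311]] [ 0.0076 -0.0009  0.0311]
```

Call:
step_arm:
  deltas:
    - [0,0,-0.01,-0.001,-0.003,0,1]
    - [-0.02,-0.02,-0.02,-0.0027,-0.005,0,1]
    - [-0.05,-0.045,-0.02,-0.0027,-0.005,0,1]
    - [-0.08,-0.07,-0.02,-0.0027,-0.005,0,1]
    - [-0.11,-0.095,-0.02,-0.0027,-0.005,0,1]
    - [-0.14,-0.12,-0.02,-0.0027,-0.005,0,1]
    - [-0.162,-0.137,-0.02,-0.0027,-0.005,0,1]
    - [-0.172,-0.143,-0.02,-0.0027,-0.005,0,1]
    - [-0.173,-0.143,-0.02,-0.0027,-0.005,0,1]
    - [-0.173,-0.143,-0.02,-0.0027,-0.005,0,1]
    - [-0.173,-0.143,-0.02,-0.0027,-0.005,0,1]

```text
time: 5.25
tool_pos: [0.6805, 0.1671, 0.1987]
tool_rot: [0.001, -0.001, 1.0, 0.001]
contact_force: [0.4, -0.2, -0.5]
gripper_width: 0.321
```

```bash
python3 - <<'E'
from h import *
from plant import manip
import pickle
c=manip.get_calibration("wrist");s=manip.state();print(s['tool_pos'],s['tool_rot'],s['contact_force'],s['gripper_width'])
pickle.dump((c,s),open("w5.pkl","wb"))
cv2.imwrite("pics/w5.png",cv2.cvtColor(manip.grab_frame("wrist"),cv2.COLOR_RGB2BGR))
E
```

```text
[0.68050664 0.16708808 0.19870258] [ 1.40393874e-03 -8.23641957e-04  9.99998236e-01  9.37370144e-04] [ 0.35390269 -0.16821996 -0.54114637] 0.3209718064646477
```

View pics/w5.png

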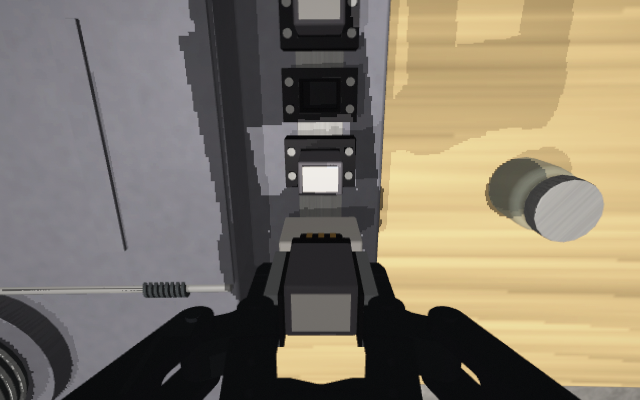

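```bash
python3 - <<'E'
from h import *
im=cv2.imread("pics/w5.png")[55:135,270:370]
im=cv2.convertScaleAbs(im,alpha=2,beta=10)
cv2.imwrite("pics/w5c.png",cv2.resize(im,None,fx=7,fy=7,interpolation=cv2.INTER_CUBIC))
E
```

```text
(no output)
```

View pics/w5c.png

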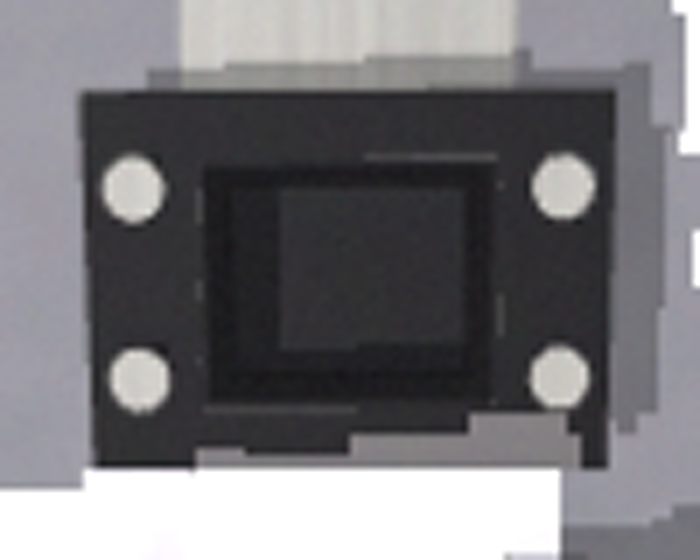

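```bash
python3 - <<'E'
from h import *
import pickle
c,s=pickle.load(open("w5.pkl","rb"))
W=lambda u,v:((u+.5)/7-.5+270,(v+.5)/7-.5+55)
for nm,uvs in[('hole',[(204,164),(495,163),(490,402),(209,405)]),('block',[(82,92),(615,90),(608,467),(95,467)]),('screws',[(133,189),(563,186),(560,378),(139,380)])]:
    P=np.array([onz(c,W(*uv),.082) for uv in uvs]);print(nm,P.round(4).tolist(),P.mean(0).round(4))
    d=P[1]-P[0];e=P[2]-P[3];print(np.linalg.norm(d),np.linalg.norm(e),np.linalg.norm(P[3]-P[0]),np.degrees(np.arctan2(-d[0],d[1])),np.degrees(np.arctan2(-e[0],e[1])))
print(-np.array(c['R']).T@np.array(c['t']))
print(Rt(s['tool_rot']).as_matrix().round(4))
print(delta(s,[.604,.165,.16],down(0)))
E
```

```text
hole [[0.5954, 0.1511, 0.082], [0.5953, 0.1795, 0.082], [0.6178, 0.1794, 0.082], [0.6182, 0.1512, 0.082]] [0.6067 0.1653 0.082 ]
0.02832466758941437 0.028223147630765406 0.02272270156290765 0.34434600183014247 0.7418797104736083
block [[0.589, 0.1395, 0.082], [0.5887, 0.1909, 0.082], [0.6242, 0.1915, 0.082], [0.6243, 0.1396, 0.082]] [0.6065 0.1654 0.082 ]
0.0513872768025488 0.05194578721668768 0.03530931320110336 0.36281942529012196 0.14563425862178467
screws [[0.5978, 0.1442, 0.082], [0.5974, 0.1861, 0.082], [0.6155, 0.1864, 0.082], [0.6158, 0.1443, 0.082]] [0.6066 0.1652 0.082 ]
0.041981365965107265 0.04214241255400065 0.018004198377031 0.5353531899381092 0.4131035614257283
[0.59924468 0.16549739 0.332665  ]
[[-1.     -0.0016  0.0028]
 [-0.0016  1.      0.0019]
 [-0.0028  0.0019 -1.    ]]
[ 0.0766 -0.002   0.0385  0.0019  0.0028  0.0016]
```

```bash
python3 - <<'E'
from h import *
from plant import manip
s=manip.state()
print(delta(s,[.607,.1663,.125],down(0.4)))
E
```

```text
[ 0.0737 -0.0008  0.0735  0.0018  0.003  -0.0052]
```

Call:
step_arm:
  deltas:
    - [0.01,0,0,0.001,0.002,-0.003,1]
    - [0.03,0,0,0.0018,0.003,-0.005,1]
    - [0.05,-0.0008,0,0.0018,0.003,-0.005,1]
    - [0.066,-0.0008,0,0.0018,0.003,-0.005,1]
    - [0.072,-0.0008,0.01,0.0018,0.003,-0.005,1]
    - [0.0735,-0.0008,0.03,0.0018,0.003,-0.005,1]
    - [0.0737,-0.0008,0.05,0.0018,0.003,-0.005,1]
    - [0.0737,-0.0008,0.065,0.0018,0.003,-0.005,1]
    - [0.0737,-0.0008,0.0735,0.0018,0.003,-0.005,1]
    - [0.0737,-0.0008,0.0735,0.0018,0.003,-0.005,1]
    - [0.0737,-0.0008,0.0735,0.0018,0.003,-0.005,1]
    - [0.0737,-0.0008,0.0735,0.0018,0.003,-0.005,1]

```text
time: 6.5
tool_pos: [0.6089, 0.1653, 0.1263]
tool_rot: [0.001, -0.003, 1.0, 0.0]
contact_force: [-0.4, -0.1, -0.2]
gripper_width: 0.315
```

```bash
python3 - <<'E'
from h import *
from plant import manip
import pickle
c=manip.get_calibration("wrist");s=manip.state();print(s['tool_pos'],s['tool_rot'],s['contact_force'],s['gripper_width'])
pickle.dump((c,s),open("w6.pkl","wb"))
print(delta(s,[.607,.1663,.125],down(0.4)))
im=cv2.cvtColor(manip.grab_frame("wrist"),cv2.COLOR_RGB2BGR)
cv2.imwrite("pics/w6.png",im)
print(proj(c,[[.607,.165,.082]]))
im=cv2.convertScaleAbs(im[160:340,240:400],alpha=2,beta=10)
cv2.imwrite("pics/w6c.png",cv2.resize(im,None,fx=3.3,fy=3.3,interpolation=cv2.INTER_CUBIC))
E
```

```text
[0.60891579 0.16529063 0.12625092] [ 1.28460383e-03 -2.60686301e-03  9.99995776e-01  4.70052603e-05] [-0.37485575 -0.06347332 -0.20580085] 0.314773524546113
[ 0.0019  0.001   0.0012  0.0001  0.0026 -0.0018]
[[321.98198794 233.40047364]]
```

View pics/w6c.png

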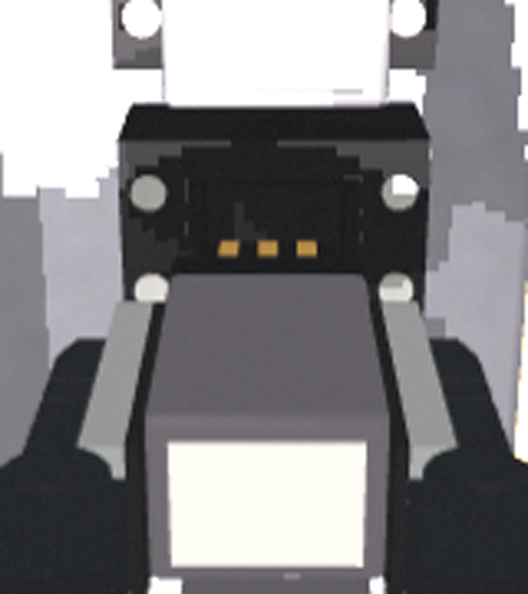

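Call:
step_arm:
  deltas:
    - [0.0015,0.001,0.0,0,0.0026,-0.002,1]
    - [0.0019,0.001,0.0,0,0.0026,-0.002,1]
    - [0.0019,0.001,0.004,0,0.0026,-0.002,1]
    - [0.0019,0.001,0.008,0,0.0026,-0.002,1]
    - [0.0019,0.001,0.011,0,0.0026,-0.002,1]
    - [0.0019,0.001,0.014,0,0.0026,-0.002,1]
    - [0.0019,0.001,0.016,0,0.0026,-0.002,1]
    - [0.0019,0.001,0.018,0,0.0026,-0.002,1]
    - [0.0019,0.001,0.018,0,0.0026,-0.002,1]

```text
time: 7.45
tool_pos: [0.6059, 0.1661, 0.1065]
tool_rot: [-0.001, -0.004, 1.0, -0.0]
contact_force: [-0.1, 0.1, -0.6]
gripper_width: 0.32
```

```bash
python3 - <<'E'
from h import *
from plant import manip
s=manip.state();print(s['tool_pos'],s['contact_force'],s['ft_torque'],delta(s,[.607,.1663,.101],down(0.4)))
E
```

```text
[0.60590286 0.1661126  0.10648943] [-0.14997637  0.10021575 -0.64664522] [-0.03010835  0.01682624 -0.00613082] [-0.0011  0.0002  0.0055 -0.0003 -0.0029  0.0002]
```

Call:
step_arm:
  deltas:
    - [-0.0005,0.0,0.001,0,-0.002,0,1]
    - [-0.0005,0.0,0.002,0,-0.002,0,1]
    - [-0.0005,0.0,0.003,0,-0.002,0,1]
    - [-0.0005,0.0,0.004,0,-0.002,0,1]
    - [-0.0005,0.0,0.005,0,-0.002,0,1]
    - [-0.0005,0.0,0.006,0,-0.002,0,1]
    - [-0.0005,0.0,0.0065,0,-0.002,0,1]
    - [-0.0005,0.0,0.0065,0,-0.002,0,1]

```text
time: 8.25
tool_pos: [0.6067, 0.1662, 0.1013]
tool_rot: [-0.0, -0.004, 1.0, -0.0]
contact_force: [-2.9, -0.8, 5.4]
gripper_width: 0.321
```

```bash
python3 - <<'E'
from h import *
from plant import manip
s=manip.state();print(s['tool_pos'],s['contact_force'],s['ft_torque'],delta(s,[.607,.1663,.101],down(0.4)))
E
```

```text
[0.6066947  0.16616521 0.10132757] [-2.88928909 -0.76931796  5.38456248] [-0.1688232   0.61082106 -0.0146443 ] [-0.0003  0.0001  0.0003 -0.0003 -0.0003  0.0003]
```

Call:
step_arm:
  deltas:
    - [0,0.0,0.001,0,0,0,1]
    - [0,0.0,0.002,0,0,0,1]
    - [0,0.0,0.003,0,0,0,1]
    - [0,0.0,0.003,0,0,0,1]
    - [0,0.0,0.003,0,0,0,1]

```text
time: 8.75
tool_pos: [0.6068, 0.1662, 0.1012]
tool_rot: [-0.0, -0.004, 1.0, -0.0]
contact_force: [-10.6, -2.2, 18.2]
gripper_width: 0.318
```

```bash
python3 - <<'E'
from h import *
from plant import manip
import pickle
c=manip.get_calibration("wrist");s=manip.state();print(s['tool_pos'],s['tool_rot'],s['contact_force'],s['gripper_width'])
im=cv2.cvtColor(manip.grab_frame("wrist"),cv2.COLOR_RGB2BGR)
cv2.imwrite("pics/w7.png",im)
im=cv2.convertScaleAbs(im[160:340,240:400],alpha=2,beta=10)
cv2.imwrite("pics/w7c.png",cv2.resize(im,None,fx=3.3,fy=3.3,interpolation=cv2.INTER_CUBIC))
E
```

```text
[0.60680592 0.16617311 0.10124831] [-3.73319648e-04 -3.72649911e-03  9.99992940e-01 -3.07130164e-04] [-10.5751955   -2.22357332  18.23924833] 0.3178264418754863
```

View pics/w7c.png

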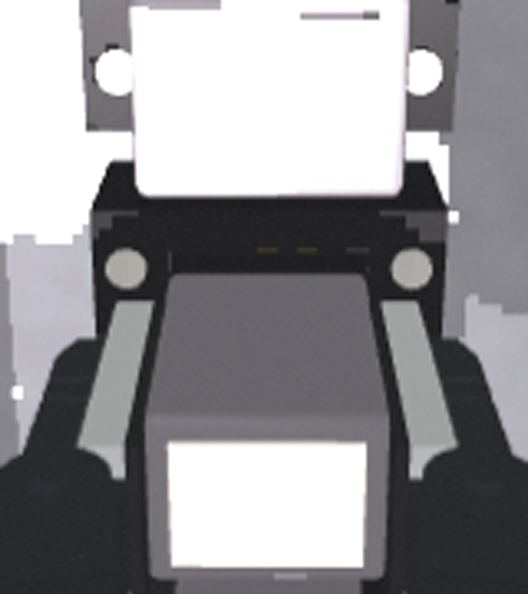

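Call:
step_arm:
  deltas:
    - [0,0.0,-0.001,0,0,0,1]
    - [0,0.0,-0.001,0,0,0,0.5]
    - [0,0.0,-0.001,0,0,0,0.2]
    - [0,0.0,-0.001,0,0,0,0]
    - [0,0.0,-0.001,0,0,0,0]
    - [0,0.0,-0.001,0,0,0,0]

```text
time: 9.4
tool_pos: [0.6063, 0.1661, 0.0978]
tool_rot: [-0.001, -0.004, 1.0, -0.0]
contact_force: [0.5, -1.0, 0.5]
gripper_width: 0.501
```

```bash
python3 - <<'E'
from h import *
from plant import manip
c=manip.get_calibration("wrist");s=manip.state();print(s['tool_pos'],s['tool_rot'],s['contact_force'],s['gripper_width'])
im=cv2.cvtColor(manip.grab_frame("wrist"),cv2.COLOR_RGB2BGR)
cv2.imwrite("pics/w8.png",im)
im=cv2.convertScaleAbs(im[160:340,220:420],alpha=2,beta=10)
cv2.imwrite("pics/w8c.png",cv2.resize(im,None,fx=3.3,fy=3.3,interpolation=cv2.INTER_CUBIC))
E
```

```text
[0.6063482  0.16609562 0.09776853] [-5.07272429e-04 -3.58440729e-03  9.99993439e-01 -1.31528979e-04] [ 0.47151971 -1.00963543  0.48968075] 0.5006535688866471
```

View pics/w8c.png

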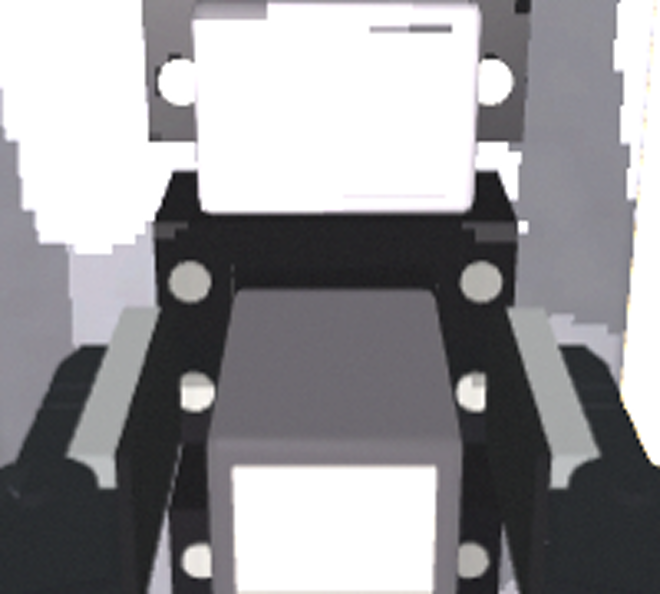

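Call:
step_arm:
  deltas:
    - [0,0,-0.005,0,0,0,0]
    - [0,0,-0.02,0,0,0,0]
    - [0,0.0,-0.05,0,0,0,0]
    - [0,0,-0.08,0,0,0,0]
    - [-0.015,0,-0.1,0,0,0,0]
    - [-0.04,0,-0.1,0,0,0,0]
    - [-0.06,0,-0.1,0,0,0,0]
    - [-0.073,0,-0.1,0,0,0,0]
    - [-0.073,0,-0.1,0,0,0,0]
    - [-0.073,0,-0.1,0,0,0,0]
    - [-0.073,0,-0.1,0,0,0,0]

```text
time: 10.55
tool_pos: [0.6791, 0.1668, 0.1989]
tool_rot: [-0.0, -0.004, 1.0, -0.0]
contact_force: [-0.2, 0.5, -1.0]
gripper_width: 0.502
```

```bash
python3 - <<'E'
from h import *
from plant import manip
import pickle
c=manip.get_calibration("wrist");s=manip.state();print(s['tool_pos'],s['contact_force'],s['gripper_width'])
im=cv2.cvtColor(manip.grab_frame("wrist"),cv2.COLOR_RGB2BGR)
pickle.dump((c,s),open("w9.pkl","wb"))
cv2.imwrite("pics/w9.png",im)
im=cv2.convertScaleAbs(im[0:240,240:400],alpha=1.3,beta=10)
cv2.imwrite("pics/w9c.png",cv2.resize(im,None,fx=2.5,fy=2.5,interpolation=cv2.INTER_CUBIC))
cv2.imwrite("pics/s9.png",cv2.cvtColor(manip.grab_frame("scene"),cv2.COLOR_RGB2BGR))
crop("pics/s9.png","pics/s9c.png",300,220,400,320,6)
E
```

```text
[0.67909294 0.16681721 0.19887741] [-0.22302165  0.5175251  -1.00201862] 0.5020811390985858
```

View pics/w9c.png

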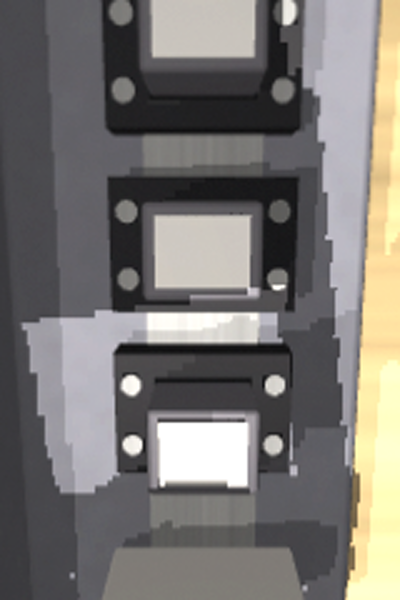

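View pics/s9c.png

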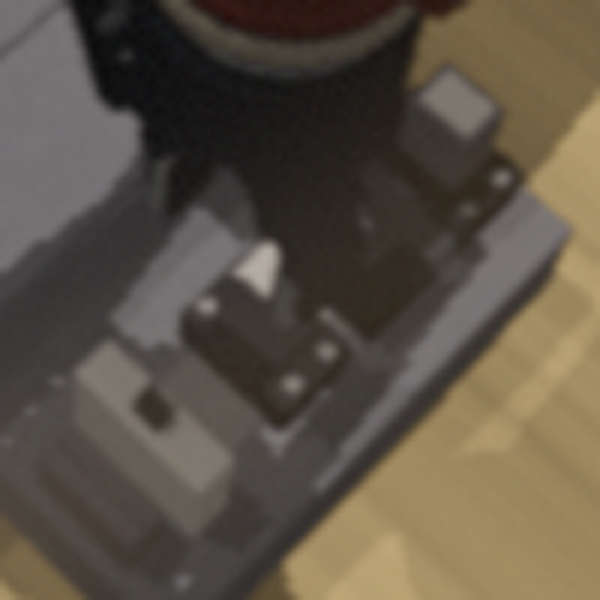

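```bash
python3 - <<'E'
from h import *
import pickle
c,s=pickle.load(open("w9.pkl","rb"))
for z in (.126,.129):
  for dx in(-.048,0,.048):
    X=[[.6066+dx+a*.0082,.1653+b*.011,z] for a,b in((-1,-1),(-1,1),(1,1),(1,-1))]
    print(z,dx,(proj(c,X)-[240,0]).round(1).tolist())
im=cv2.imread("pics/w9.png")
cv2.imwrite("pics/w9d.png",cv2.resize(im[60:200,270:370],None,fx=5.5,fy=4.2*5.5/5.5,interpolation=cv2.INTER_CUBIC))
g=cv2.cvtColor(im,cv2.COLOR_BGR2GRAY).astype(int)
for r in(92,100,108): print(r,g[r,290:355])
for r in(172,180,186): print(r,g[r,290:355])
for r in(8,16): print(r,g[r,290:355])
print(g[60:210,320])
E
```

```text
0.126 -0.048 [[60.7, -12.7], [103.0, -12.3], [102.1, 23.1], [61.0, 22.8]]
0.126 0 [[61.6, 85.3], [100.4, 85.6], [99.7, 115.4], [61.9, 115.1]]
0.126 0.048 [[62.3, 168.2], [98.3, 168.5], [97.7, 194.1], [62.6, 193.8]]
0.129 -0.048 [[60.4, -14.3], [103.4, -13.9], [102.4, 22.2], [60.7, 21.8]]
0.129 0 [[61.3, 85.3], [100.7, 85.6], [99.9, 115.8], [61.6, 115.5]]
0.129 0.048 [[62.1, 169.3], [98.5, 169.6], [97.9, 195.5], [62.3, 195.2]]
92 [ 18  18  18  19  18  18  25  54  60  66  67  89 147 147 147 146 147 148
 147 147 147 148 147 147 148 147 147 147 147 147 146 147 147 147 147 147
 146 146 146 145 146 146 146 146 147 146 146 146 146 146  85  63  63  56
  49  17  10  10  10  11  10  10  11  11  11]
100 [ 17  18  19  19  17  19  22  52  59  67  67  90 148 148 148 147 148 147
 147 147 147 148 147 147 147 147 148 147 147 148 148 146 147 147 147 148
 147 147 147 146 146 147 146 146 147 146 146 147 146 147  85  63  63  55
  46  13  11  11  10  12  11  10  11  11  12]
108 [ 86  89  89  84  41  18  21  51  58  65  65  71 148 148 148 148 148 148
 147 148 148 147 147 148 148 147 148 148 148 147 148 147
[... 1387 characters left out ...]
 143 144 144 144 143 143 143 144 125  72  61
  62  55  46  23  13  12  14  13  48  54  54]
[ 86  87  87  87  87  82  63  62  62  61  46  17  17  11  11  12  12  13
  11  13  30  50  58  65  65  67 127 148 147 148 147 146 146 147 147 147
 147 147 147 147 148 147 147 148 148 148 148 147 148 147 148 147 148 148
 147  97  67  64 112  89  61  56  56  56  67 169 187 186 186 186 186 186
 165 159 158 158 159  82  17   8   8  20  38  41  41  41  41  40  40  40
  35  16   9  33  39  39  39  39  40  39  39  41  41  41  69  96 115  71
  51 205 229 230 229 229 229 229 229 229 229 229 228 228 228 228 227 227
 227 228 227 227 226 227 156 103  64  41  40  55  79  87  87  87  86  86
  86  87  86  86  86  85]
```

Call:
step_arm:
  deltas:
    - [0.01,0,0,0,0,0,0.3]
    - [0.03,0,0,0,0,0,0.6]
    - [0.05,0,0,0,0,0,1]
    - [0.065,0,0,0,0,0,1]
    - [0.072,0,0.01,0,0,0,1]
    - [0.072,0,0.03,0,0,0,1]
    - [0.072,0,0.045,0,0,0,1]
    - [0.072,0,0.055,0,0,0,1]
    - [0.072,0,0.058,0,0,0,1]
    - [0.072,0,0.06,0,0,0,1]
    - [0.072,0,0.06,0,0,0,1]

```text
time: 11.75
tool_pos: [0.608, 0.1662, 0.1387]
tool_rot: [0.0, -0.004, 1.0, -0.0]
contact_force: [-0.2, -0.3, -0.3]
gripper_width: -0.004
```

Call:
step_arm:
  deltas:
    - [0,0,0.001,0,0,0,1]
    - [0,0,0.002,0,0,0,1]
    - [0,0,0.003,0,0,0,1]
    - [0,0,0.004,0,0,0,1]
    - [0,0,0.005,0,0,0,1]
    - [0,0,0.005,0,0,0,1]

```text
time: 12.35
tool_pos: [0.6079, 0.1662, 0.1343]
tool_rot: [0.0, -0.004, 1.0, -0.0]
contact_force: [-1.8, 0.1, 3.2]
gripper_width: 0.001
```

Contact came at TCP z 0.1343. A fully seated relay predicts 0.134, so I'll press down a little harder to confirm.

Call:
step_arm:
  deltas:
    - [0,0,0.001,0,0,0,1]
    - [0,0,0.002,0,0,0,1]
    - [0,0,0.003,0,0,0,1]
    - [0,0,0.004,0,0,0,1]
    - [0,0,0.004,0,0,0,1]

```text
time: 12.85
tool_pos: [0.6096, 0.1665, 0.1344]
tool_rot: [0.002, -0.004, 1.0, 0.0]
contact_force: [-5.2, 0.3, 17.2]
gripper_width: -0.003
```

```bash
cat >> h.py <<'E'
def hand(phi,yaw=0,sgn=-90):
    # pitched forward by phi rad, extractor yaw
    return Ro.from_euler('z',yaw)*Ro.from_euler('y',-phi)*down(sgn)
E
python3 - <<'E'
from h import *
from plant import manip
s=manip.state();print(s['joint_pos'].round(3))
for sg in(90,-90):
    R=hand(np.radians(25),0.005,sg);print(R.as_matrix().round(2).tolist());print(delta(s,[.455,-.045,.26],R))
    print(delta(s,[.46,-.045,.26],hand(0,.005,sg)))
E
```

```text
[ 0.149  0.149  1.689 -0.     1.298 -1.429]
[[0.0, -0.91, 0.42], [-1.0, -0.0, 0.0], [0.0, -0.42, -0.91]]
[ 0.1555 -0.2103 -0.1263  0.3391 -0.3379 -1.5419]
[ 0.1505 -0.2103 -0.1263 -0.0034  0.0038 -1.5685]
[[-0.0, 0.91, 0.42], [1.0, 0.0, 0.0], [-0.0, 0.42, -0.91]]
[ 0.1555 -0.2103 -0.1263 -0.3381 -0.3393  1.5464]
[ 0.1505 -0.2103 -0.1263  0.0038  0.0034  1.5731]
```

Call:
step_arm:
  deltas:
    - [0,0,-0.005,0,0,0,1]
    - [0,0,-0.03,0,0,0,1]
    - [0,0,-0.07,0,0,0,1]
    - [0.01,-0.01,-0.105,0,0,0.1,0.8]
    - [0.03,-0.04,-0.12,0,0,0.25,0.5]
    - [0.055,-0.07,-0.126,0,0,0.4,0.3]
    - [0.08,-0.11,-0.126,0,0,0.55,0.3]
    - [0.105,-0.15,-0.126,0,0,0.7,0.3]
    - [0.13,-0.18,-0.126,0,0,0.85,0.3]
    - [0.145,-0.2,-0.126,0,0,1.0,0.3]
    - [0.15,-0.21,-0.126,0,0,1.15,0.3]
    - [0.15,-0.21,-0.126,0,0,1.3,0.3]
    - [0.15,-0.21,-0.126,0,0,1.43,0.3]
    - [0.15,-0.21,-0.126,0.002,0.002,1.53,0.3]
    - [0.15,-0.21,-0.126,0.0038,0.0034,1.573,0.3]
    - [0.15,-0.21,-0.126,0.0038,0.0034,1.573,0.3]
    - [0.15,-0.21,-0.126,0.0038,0.0034,1.573,0.3]
    - [0.15,-0.21,-0.126,0.0038,0.0034,1.573,0.3]

```text
time: 14.65
tool_pos: [0.4591, -0.0449, 0.2553]
tool_rot: [-0.002, 0.705, 0.709, -0.002]
contact_force: [-0.2, 0.2, 0.5]
gripper_width: 0.349
```

```bash
python3 - <<'E'
from h import *
from plant import manip
import pickle
c=manip.get_calibration("wrist");s=manip.state();print(s['tool_pos'],s['joint_pos'].round(3),s['contact_force'],s['gripper_width'])
im=cv2.cvtColor(manip.grab_frame("wrist"),cv2.COLOR_RGB2BGR)
pickle.dump((c,s),open("w10.pkl","wb"))
cv2.imwrite("pics/w10.png",im)
im=cv2.cvtColor(manip.grab_frame("top"),cv2.COLOR_RGB2BGR);cv2.imwrite("pics/t10.png",im)
crop("pics/t10.png","pics/t10c.png",160,120,300,260,5)
E
```

```text
[ 0.45908163 -0.04485535  0.25527658] [-0.258 -0.362  1.956 -0.002  1.552 -0.264] [-0.1904294   0.19136918  0.45078785] 0.34907111476548613
```

View pics/w10.png

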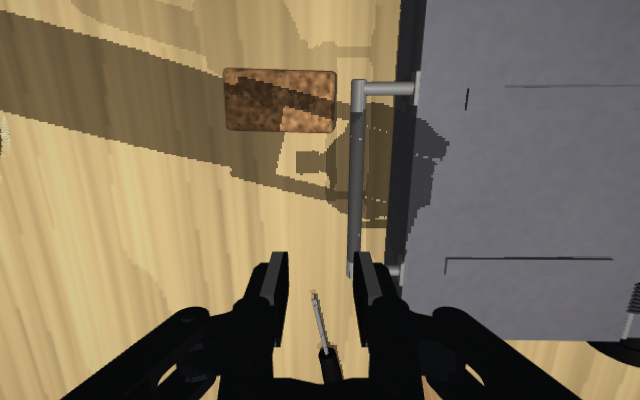

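View pics/t10c.png

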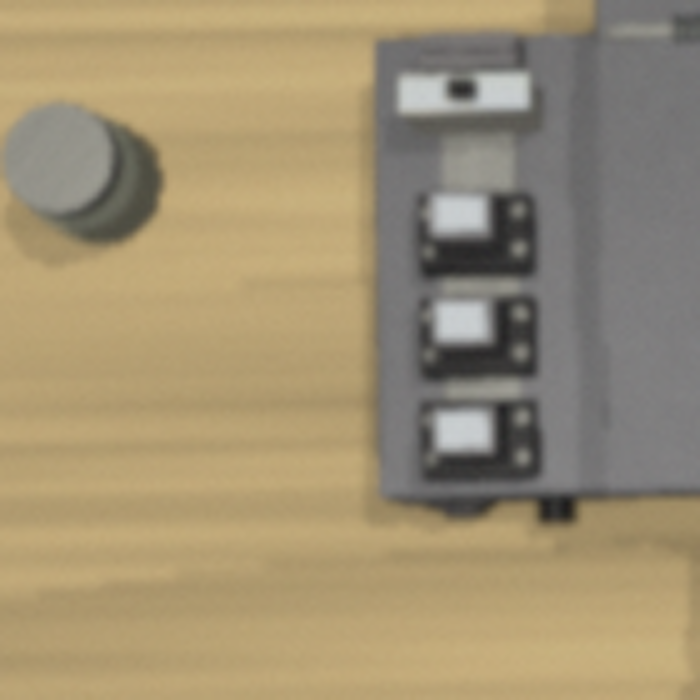

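```bash
python3 - <<'E'
from h import *
crop("pics/w10.png","pics/w10c.png",330,65,430,285,2.7)
crop("pics/w10.png","pics/w10d.png",335,70,425,120,8)
E
```

```text
(no output)
```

View pics/w10c.png

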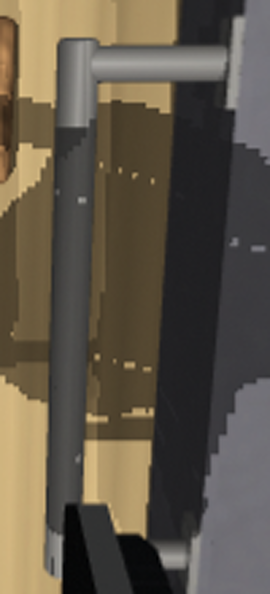

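View pics/w10d.png

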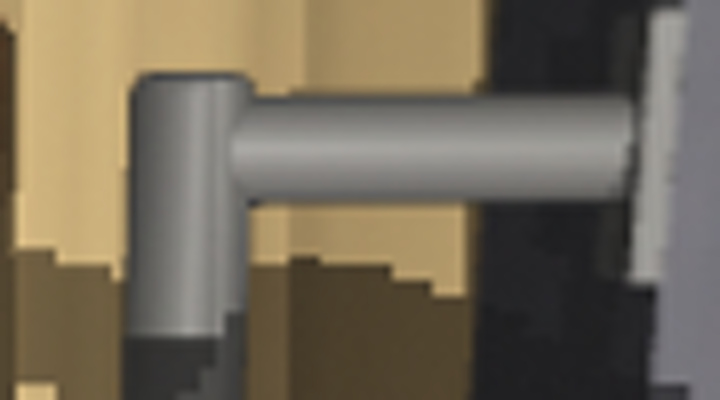

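```bash
python3 - <<'E'
from h import *
import pickle
from plant import manip
c,s=pickle.load(open("w10.pkl","rb"))
for uv in[(358.6,87.5),(354.8,231.7),(358.6,79.2),(385,88.3),(395,270.6)]:
    print(uv,onz(c,uv,.112).round(4))
a=onz(c,(358.6,87.5),.112);b=onz(c,(354.8,231.7),.112);d=a-b;print(np.degrees(np.arctan2(-d[0],d[1])))
print('relay row angle: sockets yaw ~0.4deg')
s=manip.state();print(s['tool_pos'])
E
```

```text
(358.6, 87.5) [0.4866 0.0329 0.112 ]
(354.8, 231.7) [ 0.4883 -0.0862  0.112 ]
(358.6, 79.2) [0.4864 0.0389 0.112 ]
(385, 88.3) [0.5067 0.0325 0.112 ]
(395, 270.6) [ 0.526 -0.124  0.112]
0.8107809311308369
relay row angle: sockets yaw ~0.4deg
[ 0.4591337  -0.04488403  0.25540578]
```

```bash
cat >> h.py <<'E'
PSI=.010; BAR0=np.array([.4876,-.0458,.112]); E=np.array([np.cos(PSI),np.sin(PSI),0]); HINGE=BAR0+.25*E+[0,0,.002]
PHI=.436; OFF=.009
def bar(th): return HINGE+.25*(-np.cos(th-.008)*E+np.sin(th-.008)*np.array([0,0,1]))
def tcp(th,off=OFF,phi=PHI):
    R=hand(phi-th,PSI); return bar(th)+off*R.apply([0,0,1]),R
E
python3 - <<'E'
from h import *
from plant import manip
s=manip.state()
p,R=tcp(0,-.06);print(p,delta(s,p,R),R.as_matrix().round(3).tolist())
p,R=tcp(0);print(p,delta(s,p,R))
E
```

```text
[ 0.46227024 -0.04605331  0.16638691] [-0.0011  0.0036  0.089  -0.4408  0.0014 -0.0045] [[-0.01, 0.906, 0.422], [1.0, 0.009, 0.004], [-0.0, 0.422, -0.906]]
[ 0.49140866 -0.04576191  0.10384199] [-0.001   0.033   0.1514 -0.4408  0.0014 -0.0045]
```

Call:
step_arm:
  deltas:
    - [0,0,0,-0.1,0,0,0.3]
    - [0,0,0.01,-0.22,0.0,0,0.3]
    - [0,0.002,0.03,-0.34,0.001,-0.002,0.3]
    - [-0.001,0.0036,0.06,-0.44,0.0014,-0.0045,0.3]
    - [-0.001,0.0036,0.08,-0.4408,0.0014,-0.0045,0.3]
    - [-0.001,0.0036,0.089,-0.4408,0.0014,-0.0045,0.3]
    - [-0.001,0.0036,0.089,-0.4408,0.0014,-0.0045,0.3]
    - [-0.001,0.0036,0.089,-0.4408,0.0014,-0.0045,0.3]
    - [-0.001,0.0036,0.089,-0.4408,0.0014,-0.0045,0.3]

```text
time: 15.65
tool_pos: [0.4636, -0.0462, 0.1688]
tool_rot: [0.153, 0.687, 0.694, 0.154]
contact_force: [1.0, -0.6, -0.6]
gripper_width: 0.35
```

```bash
python3 - <<'E'
from h import *
from plant import manip
s=manip.state()
p,R=tcp(0,-.06);print(s['tool_pos'],delta(s,p,R),s['gripper_width'],s['joint_pos'].round(2))
p,R=tcp(0);print(p,delta(s,p,R))
im=cv2.cvtColor(manip.grab_frame("wrist"),cv2.COLOR_RGB2BGR);cv2.imwrite("pics/w11.png",im)
E
```

```text
[ 0.46364733 -0.04624236  0.16880464] [ 0.0002 -0.0023  0.0016  0.0028  0.001   0.0005] 0.34969135920578615 [-0.35 -0.63  2.32  0.17  1.04 -0.41]
[ 0.49140866 -0.04576191  0.10384199] [ 0.0003 -0.0025  0.0706  0.0028  0.001   0.0005]
```

View pics/w11.png

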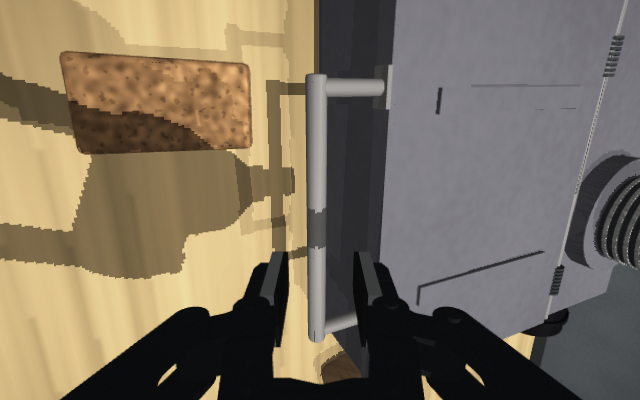

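Call:
step_arm:
  deltas:
    - [0,-0.0022,0.0,0.0028,0.001,0,0.3]
    - [0,-0.0025,0.01,0.0028,0.001,0,0.3]
    - [0,-0.0025,0.02,0.0028,0.001,0,0.3]
    - [0,-0.0025,0.035,0.0028,0.001,0,0.3]
    - [0,-0.0025,0.05,0.0028,0.001,0,0.3]
    - [0,-0.0025,0.06,0.0028,0.001,0,0.3]
    - [0,-0.0025,0.067,0.0028,0.001,0,0.3]
    - [0,-0.0025,0.07,0.0028,0.001,0,0.3]
    - [0,-0.0025,0.07,0.0028,0.001,0,0.3]
    - [0,-0.0025,0.07,0.0028,0.001,0,0.3]

```text
time: 16.7
tool_pos: [0.4899, -0.0458, 0.1025]
tool_rot: [0.151, 0.687, 0.694, 0.153]
contact_force: [-0.6, 0.2, -0.4]
gripper_width: 0.351
```

```bash
python3 - <<'E'
from h import *
from plant import manip
s=manip.state()
p,R=tcp(0);print(s['tool_pos'],delta(s,p,R),s['gripper_width'],s['joint_pos'].round(2),s['contact_force'])
im=cv2.cvtColor(manip.grab_frame("wrist"),cv2.COLOR_RGB2BGR);cv2.imwrite("pics/w12.png",im)
E
```

```text
[ 0.48989841 -0.04576141  0.10249796] [-0.      0.0019 -0.0006 -0.002  -0.0005 -0.0002] 0.3513000905343948 [-0.32 -0.44  2.32  0.18  0.86 -0.42] [-0.56905067  0.23314738 -0.39502697]
```

View pics/w12.png

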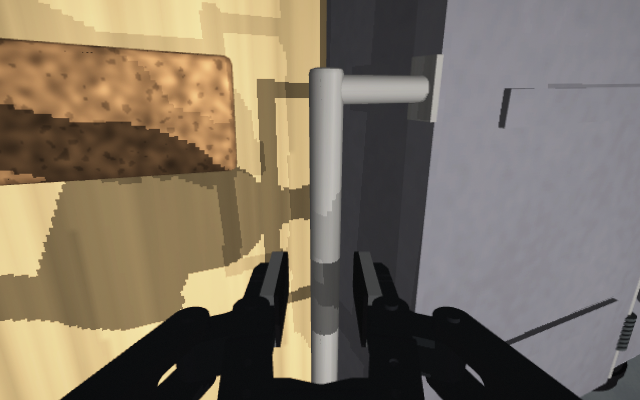

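Call:
step_arm:
  deltas:
    - [0,0.0015,0,0,0,0,0.3]
    - [0,0.0015,0,0,0,0,0.5]
    - [0,0.0015,0,0,0,0,0.7]
    - [0,0.0015,0,0,0,0,0.85]
    - [0,0.0015,0,0,0,0,1]
    - [0,0.0015,0,0,0,0,1]
    - [0,0.0015,0,0,0,0,1]

```text
time: 17.45
tool_pos: [0.4913, -0.0457, 0.1031]
tool_rot: [0.151, 0.687, 0.694, 0.153]
contact_force: [-0.2, 0.7, 2.6]
gripper_width: 0.118
```

```bash
python3 - <<'E'
from h import *
from plant import manip
s=manip.state()
p,R=tcp(0);print(s['tool_pos'],delta(s,p,R),s['gripper_width'],s['joint_pos'].round(2),s['contact_force'],s['ft_torque'])
im=cv2.cvtColor(manip.grab_frame("wrist"),cv2.COLOR_RGB2BGR);cv2.imwrite("pics/w13.png",im)
# path from measured pose as rigid rotation about hinge
R0=Rt(s['tool_rot'])
for th in np.arange(.1,1.11,.1):
    Q=Ro.from_rotvec(th*np.array([-np.sin(PSI),np.cos(PSI),0]))
    p=HINGE+Q.apply(s['tool_pos']-HINGE); print(round(th,2),p.round(3),delta(s,p,Q*R0))
E
```

```text
[ 0.49134407 -0.04573284  0.1030835 ] [-0.      0.0004 -0.0007 -0.0018 -0.0006 -0.0003] 0.11767617444408973 [-0.32 -0.44  2.31  0.18  0.86 -0.42] [-0.2329886   0.66019406  2.62165316] [0.06039925 0.02180385 0.0578004 ]
0.1 [ 0.491 -0.046  0.128] [ 0.      0.0105 -0.0223  0.1    -0.      0.0001]
0.2 [ 0.494 -0.046  0.152] [ 0.00e+00  2.32e-02 -4.34e-02  2.00e-01 -1.00e-04  1.00e-04]
0.3 [ 0.499 -0.046  0.176] [ 0.00e+00  3.79e-02 -6.32e-02  3.00e-01 -1.00e-04  2.00e-04]
0.4 [ 0.507 -0.046  0.2  ] [ 1.00e-04  5.45e-02 -8.14e-02  4.00e-01 -1.00e-04  2.00e-04]
0.5 [ 0.516 -0.045  0.222] [ 1.00e-04  7.28e-02 -9.78e-02  5.00e-01 -1.00e-04  3.00e-04]
0.6 [ 0.528 -0.045  0.244] [ 1.000e-04  9.270e-02 -1.124e-01  6.000e-01 -2.000e-04  3.000e-04]
0.7 [ 0.542 -0.045  0.264] [ 1.000e-04  1.140e-01 -1.249e-01  7.000e-01 -2.000e-04  4.000e-04]
0.8 [ 0.558 -0.045  0.283] [ 1.000e-04  1.364e-01 -1.351e-01  8.000e-01 -2.000e-04  5.000e-04]
0.9 [ 0.576 -0.045  0.3  ] [ 1.000e-04  1.597e-01 -1.431e-01  9.000e-01 -3.000e-04  5.000e-04]
1.0 [ 0.595 -0.045  0.315] [ 1.000e-04  1.836e-01 -1.488e-01  1.000e+00 -3.000e-04  6.000e-04]
1.1 [ 0.616 -0.044  0.329] [ 1.000e-04  2.081e-01 -1.520e-01  1.100e+00 -3.000e-04  6.000e-04]
```

View pics/w13.png

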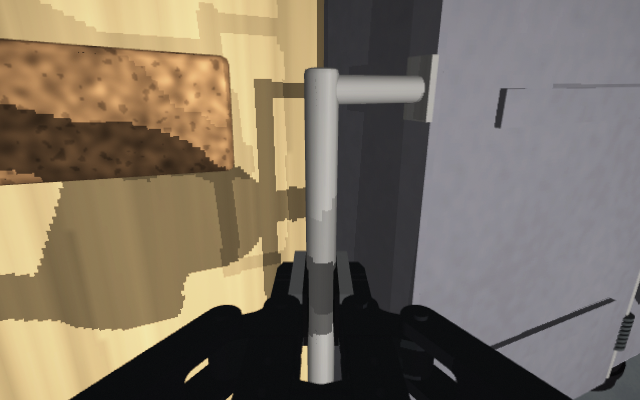

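Call:
step_arm:
  deltas:
    - [0,0.0025,-0.0056,0.025,0,0,1]
    - [0,0.0051,-0.0112,0.05,0,0,1]
    - [0,0.0105,-0.0223,0.1,0,0,1]
    - [0,0.0167,-0.033,0.15,0,0,1]
    - [0,0.0232,-0.0434,0.2,0,0,1]
    - [0,0.0232,-0.0434,0.2,0,0,1]
    - [0,0.0232,-0.0434,0.2,0,0,1]

```text
time: 18.2
tool_pos: [0.4938, -0.0457, 0.151]
tool_rot: [0.082, 0.699, 0.706, 0.083]
contact_force: [2.2, 0.3, -1.3]
gripper_width: 0.114
```

```bash
cat > chk.py <<'E'
from h import *
from plant import manip
import sys
s=manip.state()
R0=Rt(s['tool_rot']); zt=R0.apply([0,0,1])
b=s['tool_pos']-OFF*zt-HINGE; th=np.arctan2(b[2],-b@E)+.008; r=np.hypot(b[2],b@E)
z2=zt@E; thR=PHI-np.arctan2(z2,-zt[2])
print('t',s['time'],'theta pos',th.round(3),'r',r.round(4),'theta rot',thR.round(3),'F',s['contact_force'].round(1),'w',s['gripper_width'].round(3),'T',s['ft_torque'].round(2))
F=s['contact_force']; print('F tang(up)',(F@(np.sin(th)*E+np.array([0,0,np.cos(th)]))).round(2),'F rad(out)',(F@(-np.cos(th)*E+np.array([0,0,np.sin(th)]))).round(2),s['joint_pos'].round(2))
for a in sys.argv[1:]:
    dth=float(a)-th
    Q=Ro.from_rotvec(dth*np.array([-np.sin(PSI),np.cos(PSI),0]))
    p=HINGE+Q.apply(s['tool_pos']-HINGE)
    print(a,delta(s,p,Q*R0))
E
python3 chk.py .3 .4 .5 .6
```

```text
Traceback (most recent call last):
  File "chk.py", line 8, in <module>
    print('t',s['time'],'theta pos',th.round(3),'r',r.round(4),'theta rot',thR.round(3),'F',s['contact_force'].round(1),'w',s['gripper_width'].round(3),'T',s['ft_torque'].round(2))
                                                                                                                            ^^^^^^^^^^^^^^^^^^^^^^^^
AttributeError: 'float' object has no attribute 'round'
```

```bash
sed -i "s/s\['gripper_width'\].round(3)/round(s['gripper_width'],3)/" chk.py; python3 chk.py .3 .4 .5 .6
```

```text
t 18.2 theta pos 0.192 r 0.2501 theta rot 0.203 F [ 2.2  0.3 -1.3] w 0.114 T [-0.09 -0.23 -0.06]
F tang(up) -0.82 F rad(out) -2.35 [-0.28 -0.36  2.14  0.07  1.13 -0.31]
.3 [ 0.000e+00  1.130e-02 -2.410e-02  1.079e-01  0.000e+00  1.000e-04]
.4 [ 0.000e+00  2.400e-02 -4.520e-02  2.079e-01  0.000e+00  1.000e-04]
.5 [ 0.000e+00  3.880e-02 -6.490e-02  3.079e-01  0.000e+00  2.000e-04]
.6 [ 1.000e-04  5.540e-02 -8.310e-02  4.079e-01  0.000e+00  3.000e-04]
```

Call:
step_arm:
  deltas:
    - [0,0.0026,-0.006,0.027,0,0,1]
    - [0,0.0055,-0.012,0.054,0,0,1]
    - [0,0.0113,-0.0241,0.108,0,0,1]
    - [0,0.0175,-0.0348,0.158,0,0,1]
    - [0,0.024,-0.0452,0.208,0,0,1]
    - [0,0.0312,-0.0552,0.258,0,0,1]
    - [0,0.0388,-0.0649,0.308,0,0,1]
    - [0,0.0468,-0.0742,0.358,0,0,1]
    - [0,0.0554,-0.0831,0.408,0,0,1]
    - [0,0.0554,-0.0831,0.408,0,0,1]
    - [0,0.0554,-0.0831,0.408,0,0,1]

```text
time: 19.3
tool_pos: [0.5282, -0.0454, 0.2442]
tool_rot: [-0.062, 0.701, 0.708, -0.062]
contact_force: [0.8, 0.2, -1.1]
gripper_width: 0.115
```

```bash
python3 chk.py .7 .8 .9 1.0 1.05 1.1; python3 - <<'E'
from plant import manip
import cv2
cv2.imwrite("pics/s14.png",cv2.cvtColor(manip.grab_frame("scene"),cv2.COLOR_RGB2BGR))
E
```

```text
t 19.3 theta pos 0.598 r 0.25 theta rot 0.611 F [ 0.8  0.2 -1.1] w 0.115 T [-0.05 -0.33 -0.09]
F tang(up) -0.46 F rad(out) -1.23 [-0.21 -0.06  1.73 -0.04  1.65 -0.22]
.7 [ 0.000e+00  1.060e-02 -2.290e-02  1.025e-01  0.000e+00  1.000e-04]
.8 [ 0.000e+00  2.310e-02 -4.410e-02  2.025e-01  1.000e-04  2.000e-04]
.9 [ 0.000e+00  3.770e-02 -6.400e-02  3.025e-01  1.000e-04  3.000e-04]
1.0 [ 1.000e-04  5.420e-02 -8.230e-02  4.025e-01  1.000e-04  3.000e-04]
1.05 [ 1.000e-04  6.320e-02 -9.080e-02  4.525e-01  1.000e-04  4.000e-04]
1.1 [ 1.000e-04  7.250e-02 -9.890e-02  5.025e-01  1.000e-04  4.000e-04]
```

View pics/s14.png

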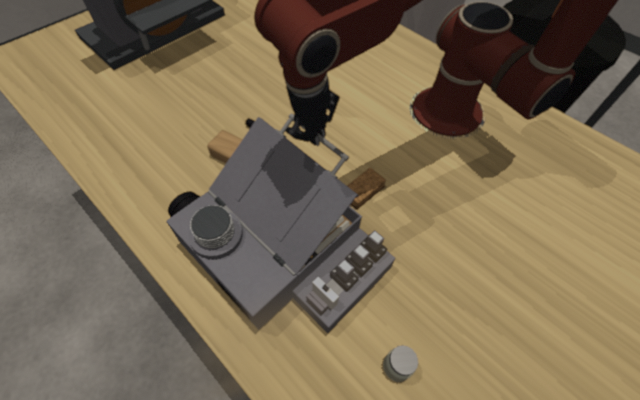

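The hatch is following the handle, with its front edge at about (262,122)–(352,205). Next I'll go past the balance point to about 1.08 rad.

Call:
step_arm:
  deltas:
    - [0,0.0025,-0.006,0.027,0,0,1]
    - [0,0.005,-0.0115,0.052,0,0,1]
    - [0,0.0106,-0.0229,0.1025,0,0,1]
    - [0,0.0167,-0.0337,0.1525,0,0,1]
    - [0,0.0231,-0.0441,0.2025,0,0,1]
    - [0,0.0302,-0.0542,0.2525,0,0,1]
    - [0,0.0377,-0.064,0.3025,0,0,1]
    - [0,0.0457,-0.0733,0.3525,0,0,1]
    - [0,0.0542,-0.0823,0.4025,0,0,1]
    - [0,0.0632,-0.0908,0.4525,0,0,1]
    - [0,0.0687,-0.0957,0.4825,0,0,1]
    - [0,0.0687,-0.0957,0.4825,0,0,1]
    - [0,0.0687,-0.0957,0.4825,0,0,1]
    - [0,0.0687,-0.0957,0.4825,0,0,1]

```text
time: 20.75
tool_pos: [0.6125, -0.0448, 0.3265]
tool_rot: [-0.227, 0.666, 0.673, -0.229]
contact_force: [2.7, -2.1, -3.4]
gripper_width: 0.117
```

```bash
python3 chk.py 1.0 .95 .9 .85 .81; python3 - <<'E'
from plant import manip
import cv2,pickle
cv2.imwrite("pics/s15.png",cv2.cvtColor(manip.grab_frame("scene"),cv2.COLOR_RGB2BGR))
E
```

```text
t 20.75 theta pos 1.08 r 0.25 theta rot 1.092 F [ 2.7 -2.1 -3.4] w 0.117 T [-0.17 -1.01  0.11]
F tang(up) 0.71 F rad(out) -4.29 [-0.15  0.4   1.16 -0.12  2.23 -0.2 ]
1.0 [-0.     -0.0067  0.0186 -0.0802 -0.     -0.    ]
.95 [-0.000e+00 -1.000e-02  3.050e-02 -1.302e-01 -1.000e-04 -1.000e-04]
.9 [-0.000e+00 -1.280e-02  4.250e-02 -1.802e-01 -1.000e-04 -1.000e-04]
.85 [-0.000e+00 -1.500e-02  5.460e-02 -2.302e-01 -1.000e-04 -1.000e-04]
.81 [-0.000e+00 -1.630e-02  6.440e-02 -2.702e-01 -2.000e-04 -1.000e-04]
```

View pics/s15.png

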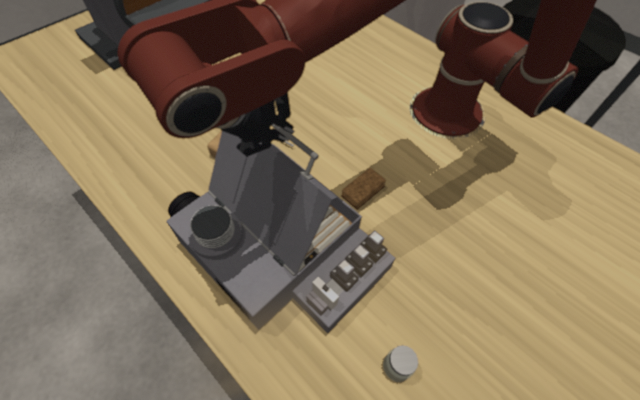

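Call:
step_arm:
  deltas:
    - [0,-0.0009,0.0023,-0.01,0,0,1]
    - [0,-0.0018,0.0046,-0.02,0,0,1]
    - [0,-0.0035,0.0093,-0.04,0,0,1]
    - [0,-0.0052,0.0139,-0.06,0,0,1]
    - [0,-0.0067,0.0186,-0.08,0,0,1]
    - [0,-0.0081,0.0233,-0.1,0,0,1]
    - [0,-0.01,0.0305,-0.13,0,0,1]
    - [0,-0.0112,0.0353,-0.15,0,0,1]
    - [0,-0.0123,0.0401,-0.17,0,0,1]
    - [0,-0.0133,0.0449,-0.19,0,0,1]
    - [0,-0.0142,0.0497,-0.21,0,0,1]
    - [0,-0.015,0.0546,-0.23,0,0,1]
    - [0,-0.0156,0.059,-0.248,0,0,1]
    - [0,-0.016,0.0615,-0.258,0,0,1]
    - [0,-0.0162,0.0632,-0.265,0,0,1]
    - [0,-0.0162,0.0632,-0.265,0,0,1]
    - [0,-0.0162,0.0632,-0.265,0,0,1]
    - [0,-0.0162,0.0632,-0.265,0,0,1]

```text
time: 22.6
tool_pos: [0.5616, -0.0452, 0.2867]
tool_rot: [-0.136, 0.69, 0.697, -0.137]
contact_force: [7.1, -2.8, -8.0]
gripper_width: 0.112
```

```bash
python3 chk.py .815; python3 - <<'E'
from h import *
from plant import manip
import pickle
im=cv2.cvtColor(manip.grab_frame("scene"),cv2.COLOR_RGB2BGR)
cs=manip.get_calibration("scene");ct=manip.get_calibration("top")
it=cv2.cvtColor(manip.grab_frame("top"),cv2.COLOR_RGB2BGR)
yv=np.array([-np.sin(PSI),np.cos(PSI),0])
for th,col in((.73,(255,0,0)),(.815,(0,255,0)),(.90,(0,0,255))):
    # hatch front-left corner region: edge 44mm inside handle = 206 mm from hinge
    u=-np.cos(th-.008)*E+np.sin(th-.008)*np.array([0,0,1])
    L=[HINGE+.25*u+.085*yv,HINGE+.25*u-.085*yv]
    for c,I in((cs,im),(ct,it)):
        P=proj(c,L);print(th,P.round(1).tolist())
cv2.imwrite("pics/s16.png",im);cv2.imwrite("pics/t16.png",it)
crop("pics/s16.png","pics/s16c.png",200,90,400,240,4)
crop("pics/t16.png","pics/t16c.png",230,60,430,250,3.1)
E
```

```text
t 22.6 theta pos 0.817 r 0.2501 theta rot 0.825 F [ 7.1 -2.8 -8. ] w 0.112 T [-0.36 -1.62  0.12]
F tang(up) -0.38 F rad(out) -10.67 [-0.18  0.13  1.48 -0.07  1.91 -0.2 ]
.815 [-0.     -0.0002  0.0005 -0.0022 -0.     -0.    ]
0.73 [[341.0, 154.7], [281.7, 109.8]]
0.73 [[307.8, 201.1], [398.8, 198.4]]
0.815 [[336.2, 153.8], [275.9, 107.9]]
0.815 [[307.4, 192.3], [399.8, 189.5]]
0.9 [[330.7, 153.6], [269.4, 106.6]]
0.9 [[306.9, 182.6], [400.7, 179.8]]
```

View pics/s16c.png

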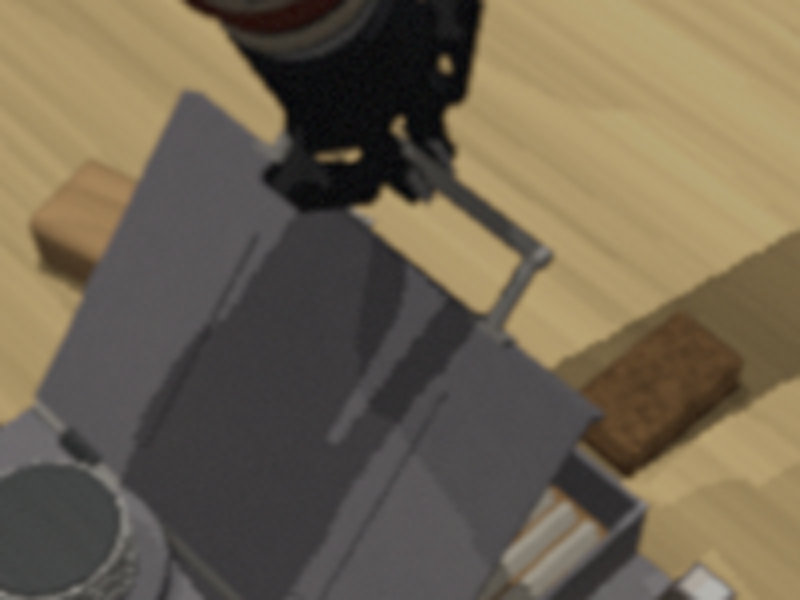

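View pics/t16c.png

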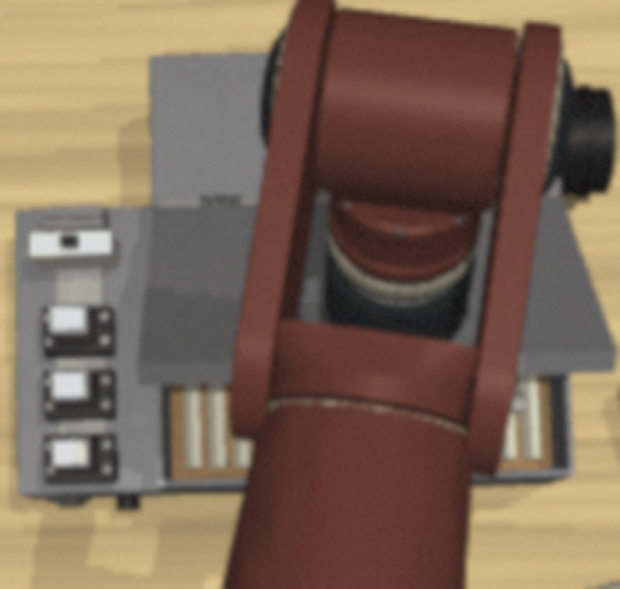

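Call:
step_arm:
  deltas:
    - [0,0.0005,0.0002,0,0,0,1]
    - [0,0.001,0.0004,0,0,0,1]
    - [0,0.0015,0.0007,0,0,0,1]
    - [0,0.0015,0.0007,0,0,0,1]
    - [0,0.0015,0.0007,0,0,0,1]
    - [0,0.0015,0.0007,0,0,0,1]
    - [0,0.0015,0.0007,0,0,0,1]
    - [0,0.0015,0.0007,0,0,0,1]

```text
time: 23.5
tool_pos: [0.5621, -0.0452, 0.2871]
tool_rot: [-0.138, 0.69, 0.697, -0.139]
contact_force: [-1.4, -3.2, 3.0]
gripper_width: 0.114
```

```bash
python3 chk.py .815; python3 - <<'E'
from plant import manip
import cv2
print(manip.state()['joint_vel'].round(3))
im=manip.grab_frame("wrist")
cv2.imwrite("pics/w17.png",cv2.cvtColor(im,cv2.COLOR_RGB2BGR))
E
python3 chk.py
```

```text
t 23.5 theta pos 0.82 r 0.25 theta rot 0.829 F [-1.4 -3.2  3. ] w 0.114 T [-0.45  0.32  0.09]
F tang(up) 1.05 F rad(out) 3.16 [-0.18  0.14  1.48 -0.08  1.91 -0.2 ]
.815 [-0.     -0.0005  0.0011 -0.0049 -0.     -0.    ]
[-0.001  0.001 -0.     0.     0.001 -0.   ]
t 23.55 theta pos 0.82 r 0.25 theta rot 0.829 F [-3.1 -3.1  2.4] w 0.113 T [-0.46  0.34  0.17]
F tang(up) -0.63 F rad(out) 3.91 [-0.18  0.14  1.48 -0.08  1.91 -0.2 ]
```

View pics/w17.png

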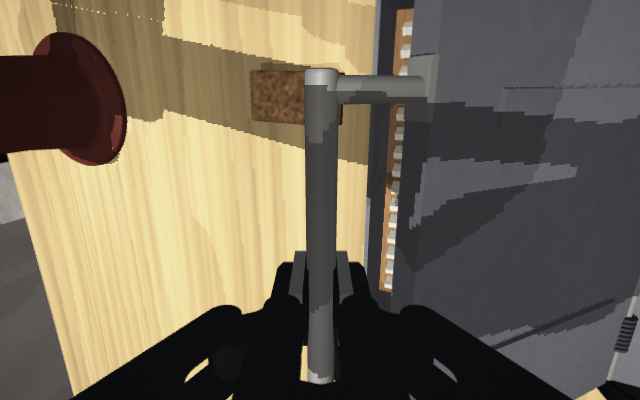

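The bar is still clamped between the pads at (320, 260–380). The arm isn't moving, and the estimated hatch angle is 0.82 rad. Handing in.

```bash
python3 -c "
from plant import manip
manip.job_done();print(manip.state()['time'])"
```

```text
the job is handed in; nothing more can be done
the job is handed in; nothing more can be done
```

The relay is in the empty (middle) socket and released, and the arm is holding the hatch still by its handle just below the balance point. I handed the job in at about 23.6 s of the 53 s allowed.

**Relay:** I pushed it down with about 18 N and let go. I then pressed its top with the closed fingertips, up to 17 N. Contact came at TCP height 0.1343 m, where a fully seated relay predicts 0.134 m, and it did not move. From above it looks the same as its two neighbours. One earlier check was ambiguous: the label's size in the wrist picture suggested it might sit 1–2 mm high, within that check's error. The press test did not bear this out.

**Hatch:** I lifted it to about 1.08 rad, where the force on the gripper changed sign as the springs took over. I eased it back over about 1.5 s with the grip kept closed, and hold it at about 0.82 rad, 4–5 degrees below balance. The tool's position gave 0.820 rad and its tilt 0.829. The handle's position in the scene picture matched 0.815, taken just before a last adjustment of about 1.5 mm.

**State at hand-in:** joint speeds were practically zero, and about 4–5 N of force remains in the grip. The largest force I read during the job was about 21 N. The sanding block, jar and wood block looked undisturbed in the last pictures they appear in. I never checked the screwdriver closely, but the arm did not work near it.

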